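# Put the reagent jars under vacuum in the desiccator

## Robot

A 6-joint arm with a two-finger parallel gripper is mounted at the origin on the work surface. World frame = base frame: x ahead of the robot, y to its left, z up, the work surface at z = 0. Lengths are in m, angles in rad, forces in N, time in s.
With the tool pointing down it reaches from about 0.25 to 0.775 m from the base axis. Payload 4 kg.
Tool frame: the origin (TCP) lies on the centre line of the jaws, within the pads' length; the fingertips stand 8 mm ahead of it and the grasp point (between the pads) lies 11 mm behind it; z points along the fingers, y is the direction in which the jaws open and shut (so a half turn about z gives the same grasp; the last joint's range is limited). The gripper opens to 94 mm and grips with 3 to 60 N. Pads are 16 mm wide; open, the fingers measure 119 mm over their backs; the gripper's body (75 mm by 177 mm) begins 78 mm behind the grasp point.
Start: joints at [-1.238, 0.087, 1.371, -0, 1.684, -0.103], TCP at [0.232, -0.499, 0.191] pointing down, gripper open.
Joint ranges: [-3.1, 3.1], [-0.76, 2.03], [0.27, 2.55], [-1.08, 4.22], [0.17, 2.65], [-2.57, 2.57]. Speed limits (rad/s): [2.79, 2.79, 3.14, 3.14, 3.14, 3.14].

## Interface

Orientations are given as [roll, pitch, yaw] about the fixed x, y, z axes, in that order (R = Rz(yaw) Ry(pitch) Rx(roll)).
In Python, from bench import robot, cams, close_job gives the robot as it stands.
- The arm moves only by the tool arm_command, never from a script. Its argument "plan" is one flat list of numbers, 7 for each row, row after row: the shift along the tool's x, y, z in cm, then the turn, a rotation vector about the tool's x, y, z in degrees, then the closure, from 0 (fully open) to 1 (shut). A call has 1 to 8 rows; each row shifts and turns the commanded pose from where the row before left it, along the tool's axes as they then stand; what a row does not reach is not made up. A row lasts 1/8 s, in which the tool goes at most 62.5 mm and 10.7 degrees, less where a joint would pass 70% of its speed; a pose out of reach is approached as far as the arm can. A call with a gripper value outside its range is refused whole. The fingers move at their own pace and stop on an object; the grip force is fixed at half the most. Time passes only in rows, so rows that do not move let the fingers close. It gives the time, the measured TCP pose, the force and the opening at its end, in the units of the state.
- robot.get_obs(): the state, without advancing time (a new reading comes with each control period).
- cams.snapshot(name): name is "scene" or "top" or "wrist"; returns a dict with "pixels" (384x512x3 uint8, red, green, blue), "fov_y" (degrees; the focal length in pixels is half the picture's height over the tangent of half this angle, whatever the lens; pixels are square), "cx", "cy" (the principal point, pixels), "camera_from_world" (4x4, takes a point from world to camera coordinates); the wrist camera has in their place "tool_from_camera" (4x4, takes a point from camera to tool coordinates, whose origin is the TCP and whose axes are the flange's). Camera axes: x right, y up, looking along -z (the intrinsics and any distortion apply to the point x, -y, -z); pixel columns grow to the right and rows downward; lengths in m; the calibration is good to about 2 mm. A picture is of the moment at which its call begins: read the wrist's pose just before it. There is no depth.
- close_job(): hands the job in, once; it reports no verdict.
The state is a dict: "time": time; "joint_positions": joint angles; "qvel": joint speeds; "joint_torque": joint torques, N m; "tool_pos": TCP position; "ee_rot": TCP orientation; "wrist_force": force on the tool from outside, world axes, zero at the start; "wrist_torque": the same for the moment, N m; "width": finger opening in m.
Only numpy, scipy, OpenCV 4.12 (cv2) and the standard library are available. Lean on these libraries where they do the work, as an engineer would, in place of code of your own. Each camera call takes 0.05 s, during which the arm holds its last target.

## Task

The moisture-sensitive reagent jars standing on the bench have to go back under vacuum in the desiccator, which is still evacuated. First let air in by opening its vent valve, then take the cover off, stand every jar upright on the white porcelain plate and put the cover back, squarely on its flange and lowered gently, not dropped. Then shut the vent valve and press the pump's start button fully down and let it come up again; never press it while the vent is open or the cover is off, and leave the other things on the bench alone.

Things in the scene. Friction and masses are not known exactly. Their poses are not given: they have to be found in the camera images.
- station: Vacuum station fixed to the bench: a round grey desiccator base and, 300 mm to its right (-y), a white pump joined to it by a hose. Origin: centre of the desiccator base at bench level; z up, x away from the robot (it may be turned a little). The base's flat top flange, where the cover sits, is 66 mm above the bench; outer radius 108 mm, round opening of radius 83 mm.
- plate (a point): Centre of the top of the white perforated porcelain plate inside the base's opening, where the jars stand: 52 mm above the bench, so 14 mm below the flange round it. Up to four jars fit, each centred about 50 mm from this point.
- pump (a point): Centre of the pump housing's top, 138 mm above the bench; the housing is 190 mm (x) by 130 mm (y). Behind the start button, at +30 mm in x, a black carrying handle rises 40 mm above this top.
- cover: Loose clear-plastic cover, 0.45 kg: dome open below, grey flange, black knob on top. Flange 212 mm outside, 176 mm inside diameter, 9 mm thick; dome 188 mm outside, 176 mm inside, narrower above 50 mm; inner height 72 mm, dome top 78 mm. Origin: centre of the flange's lower face, z up. Starts seated on the base, origin 66 mm above the bench; may be set down on free bench meanwhile.
- cover_knob (a point): Centre of the cover's knob, on the cover's axis 108 mm above its underside. The knob is an upright cylinder 32 mm in diameter and 26 mm high (95 to 121 mm above the underside) on a stem 22 mm in diameter.
- vent (a joint): Angle (rad) of the vent valve's lever: 0 = shut (lever across the brass vent pipe), 1.571 = fully open (lever in line with the pipe, pointing away from the desiccator). It opens anticlockwise seen from above, between hard stops, and stays where it is left by friction (about 0.12 N m). It starts shut or within 0.08 of that.
- vent_grip (a point): Grip point in the middle of the vent valve's black lever sleeve (52 mm long, 14 mm wide, 12 mm high), 68 mm above the bench and 52 mm from the valve's axis; it moves with the lever. Its x axis points along the lever, outward from the valve axis.
- vent_hinge (a point): Point on the valve's vertical axis at lever height (68 mm), 165 mm from the desiccator's axis, at its front right. The lever turns about it in the horizontal plane and reaches 80 mm out. The brass vent pipe runs below, its top 47 mm above the bench, along the line from the desiccator's axis through this point.
- start (a joint): Travel (m) of the pump's start button: 0 = up, 0.006 = fully down. Springs back by itself; fully down takes about 5 N.
- start_top (a point): Centre of the top of the white start button (32 mm across, in a black housing) on the front part of the pump's top; press straight down.
- jar1: one of up to four identical squat closed amber-glass reagent jars with a wide white screw cap and a white paper label, 55 mm across the cap (its upper 16 mm), 53 mm across the glass, 43 mm tall, about 0.14 kg, standing on the bench to the left of the desiccator. Origin at the centre of its underside, z up along the jar. Two to four of them are there; an absent one is given as None.
- jar2: one of up to four identical squat closed amber-glass reagent jars with a wide white screw cap and a white paper label, 55 mm across the cap (its upper 16 mm), 53 mm across the glass, 43 mm tall, about 0.14 kg, standing on the bench to the left of the desiccator. Origin at the centre of its underside, z up along the jar. Two to four of them are there; an absent one is given as None.
- jar3: one of up to four identical squat closed amber-glass reagent jars with a wide white screw cap and a white paper label, 55 mm across the cap (its upper 16 mm), 53 mm across the glass, 43 mm tall, about 0.14 kg, standing on the bench to the left of the desiccator. Origin at the centre of its underside, z up along the jar. Two to four of them are there; an absent one is given as None.
- jar4: one of up to four identical squat closed amber-glass reagent jars with a wide white screw cap and a white paper label, 55 mm across the cap (its upper 16 mm), 53 mm across the glass, 43 mm tall, about 0.14 kg, standing on the bench to the left of the desiccator. Origin at the centre of its underside, z up along the jar. Two to four of them are there; an absent one is given as None.
- flask: Bystander: foil-capped conical glass flask, 80 mm across the foot, 130 mm tall, behind the desiccator on the left. Origin at the centre of its underside. Leave it alone.
- tipbox: Bystander: grey pipette-tip box with white lid, 89 x 124 x 62 mm, on the bench in front of the pump. Origin at the centre of its underside. Leave it alone.
- tuberack: Bystander: white rack of capped tubes, 70 x 200 x 96 mm, behind the desiccator. Origin at the centre of its underside. Leave it alone.

How it is judged:
By the outcome, as a careful person would: the job done as asked, in the order asked, and still so for the second after the job is handed in, with the robot touching nothing.
Of jar1, jar2, jar3, jar4 only 2 to 4 are there at a start; the rules pass over those that are not, and their reading is None.
At some moment in a run one of jar1, jar2, jar3, jar4 may be knocked a few centimetres aside while the robot is not near it.
It also fails if it takes over 210 s, if anything falls off the work surface, if the arm or the gripper's body presses on something with over 40 N, if the wrist force passes 120 N, or if a joint passes its speed limit or range.

## Working session

There is one attempt and no reset: what is moved stays moved. The work goes in short steps, Python scripts to look and compute and a tool call to move; the robot and the scene stay as the last step left them, time stands still between calls to the robot, and variables do not carry over. Pictures are saved under pics/ and viewed, and the job is handed in when it is done.

Besides the shell and the picture viewer there is one more tool, called after "Request:" by a JSON object that holds its "method" and its "body", one argument or row to a line. arm_command: Moves the arm, as the interface text tells. Its arguments: {"type":"object","properties":{"plan":{"type":"array","items":{"type":"number"}}},"required":["plan"]}

```bash
ls; mkdir -p pics
python3 - <<'E'
from bench import robot,cams
import cv2
o=robot.get_obs();print(o)
for n in ["scene","top","wrist"]:
    s=cams.snapshot(n);cv2.imwrite(f"pics/{n}0.png",s["pixels"][:,:,::-1])
    print(n,{k:v for k,v in s.items() if k!="pixels"})
E
```

```text
pics
{'time': 0.0, 'joint_positions': array([-1.23810780e+00,  8.79175353e-02,  1.37225968e+00, -3.31976508e-07,
        1.68360519e+00, -1.03089970e-01]), 'qvel': array([ 0.00115907,  0.00035201, -0.00083076,  0.0013692 ,  0.00145466,
        0.00157832]), 'joint_torque': array([-2.53974504e-04, -3.40187895e+01, -3.02429903e+01,  7.19114835e-02,
        3.30451818e-02, -1.67398503e-04]), 'tool_pos': array([ 0.23197075, -0.49803643,  0.18972195]), 'ee_rot': array([-3.13941450e+00, -2.25013082e-04,  4.35778212e-01]), 'wrist_force': array([ 0.49141268, -0.41161657, -0.0859324 ]), 'wrist_torque': array([-0.00778987, -0.02564149,  0.02336531]), 'width': 0.09380035674759196}
scene {'fov_y': 49.83573704958691, 'cx': 250.24246076113246, 'cy': 189.79485348605596, 'camera_from_world': array([[ 0.87155698,  0.49015715,  0.0115935 , -0.50774571],
       [-0.42102817,  0.73610188,  0.52998991,  0.16316412],
       [ 0.25124434, -0.46679759,  0.84792469, -1.22048325],
       [ 0.        ,  0.        ,  0.        ,  1.        ]])}
top {'fov_y': 50.118547302488764, 'cx': 251.03030240149624, 'cy': 190.5977590208882, 'camera_from_world': array([[-0.01694302, -0.99984867,  0.00394574,  0.03086832],
       [ 0.99704121, -0.01659925,  0.07505524, -0.55181813],
       [-0.07497839,  0.00520572,  0.99717157, -1.36752749],
       [ 0.        ,  0.        ,  0.        ,  1.        ]])}
wrist {'fov_y': 69.59271126005126, 'cx': 252.52246162906272, 'cy': 195.72619004761546, 'tool_from_camera': array([[-1.60767924e-05,  9.70670753e-01,  2.40412748e-01,
         6.89420100e-02],
       [ 9.99999999e-01,  2.75055915e-05, -4.41826857e-05,
        -1.90733836e-04],
       [-4.94995357e-05,  2.40412747e-01, -9.70670752e-01,
        -1.94427884e-01],
       [ 0.00000000e+00,  0.00000000e+00,  0.00000000e+00,
         1.00000000e+00]])}
```

View pics/top0.png

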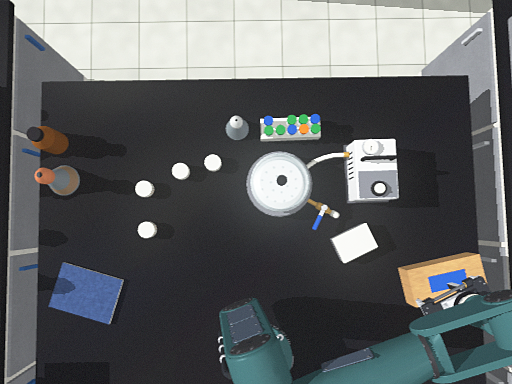

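View pics/scene0.png

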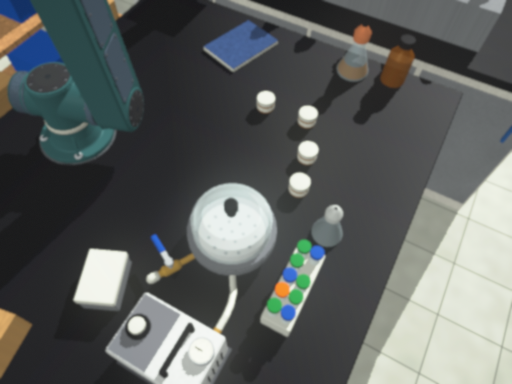

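View pics/wrist0.png

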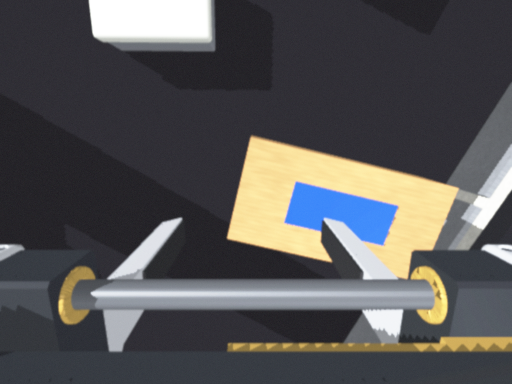

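```bash
cat > h.py <<'E'
import numpy as np, cv2
from bench import robot,cams
from scipy.spatial.transform import Rotation as R
def f(s): return s["pixels"].shape[0]/2/np.tan(np.radians(s["fov_y"])/2)
def Tw():
    o=robot.get_obs();T=np.eye(4);T[:3,:3]=R.from_euler('xyz',o["ee_rot"]).as_matrix();T[:3,3]=o["tool_pos"];return T
def cfw(s,T=None):
    if "camera_from_world" in s: return s["camera_from_world"]
    return np.linalg.inv(T@s["tool_from_camera"])
def unproj(s,u,v,z,T=None):
    M=np.linalg.inv(cfw(s,T)); d=np.array([(u-s["cx"])/f(s),-(v-s["cy"])/f(s),-1.])
    d=M[:3,:3]@d;c=M[:3,3]; return (c+d*(z-c[2])/d[2])
def proj(s,p,T=None):
    q=cfw(s,T)@np.append(p,1); return np.array([s["cx"]+f(s)*q[0]/-q[2], s["cy"]-f(s)*q[1]/-q[2]])
def save(s,name,crop=None,k=1):
    im=s["pixels"][:,:,::-1]
    if crop: a,b,c,d=crop; im=im[b:d,a:c]
    im=cv2.resize(im,None,fx=k,fy=k,interpolation=cv2.INTER_CUBIC) if k!=1 else im
    cv2.imwrite("pics/"+name+".png",im)
def white(s,box,th=190):
    a,b,c,d=box; m=(s["pixels"][b:d,a:c].min(2)>th).astype(np.uint8)
    n,l,st,ce=cv2.connectedComponentsWithStats(m)
    return [(ce[i]+[a,b],st[i,4]) for i in range(1,n) if st[i,4]>40]
E
python3 - <<'E'
from h import *
s=cams.snapshot("top");c=cams.snapshot("scene")
save(s,"topz",(235,110,415,275),4);save(c,"scz",(80,170,340,384),3)
print("top");
for ce,a in white(s,(120,140,235,250)): print(ce,a,unproj(s,*ce,0.043))
print("scene")
for ce,a in white(c,(240,80,330,205)): print(ce,a,unproj(c,*ce,0.040))
E
```

```text
top
[212.26923077 161.96153846] 208 [0.64870754 0.14962462 0.043     ]
[179.85308057 170.36018957] 211 [0.62223077 0.25799551 0.043     ]
[143.17619048 188.20952381] 210 [0.5645083  0.38004953 0.043     ]
[145.83870968 229.40092166] 217 [0.42799067 0.37090077 0.043     ]
scene
[265.71348315  97.51685393] 178 [0.42586617 0.37345873 0.04      ]
[307.88265306 112.47959184] 196 [0.56278363 0.38242152 0.04      ]
[308.07172996 148.75527426] 237 [0.62076283 0.2599978  0.04      ]
[299.61818182 181.12      ] 275 [0.64718417 0.15091721 0.04      ]
[250.33602151 196.7688172 ] 372 [0.55757489 0.04399657 0.04      ]
```

View pics/topz.png

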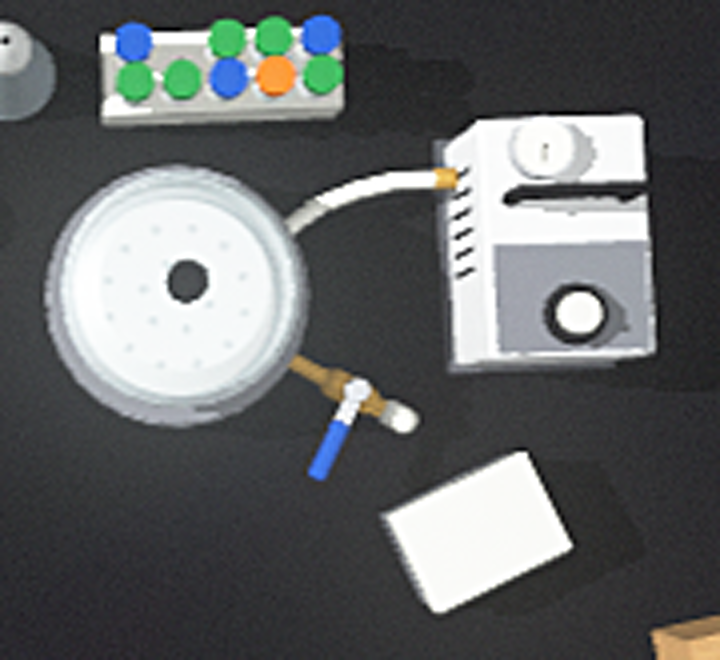

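View pics/scz.png

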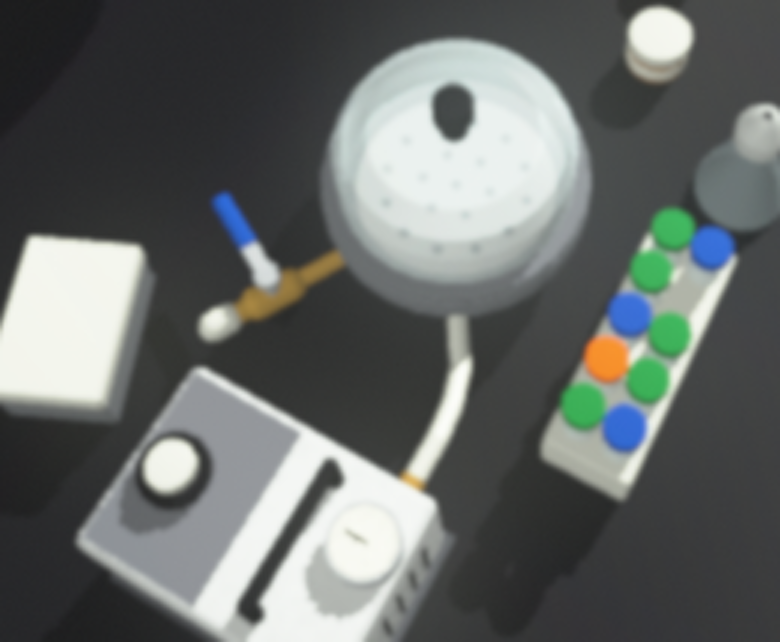

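Run:
```python
from h import *
s=cams.snapshot("top");c=cams.snapshot("scene")
def tri(a,b):
    A=[]
    for S,(u,v) in ((s,a),(c,b)):
        M=S["camera_from_world"];x=(u-S["cx"])/f(S);y=-(v-S["cy"])/f(S)
        A+=[M[0]+x*M[2],M[1]+y*M[2]]
    A=np.array(A);r=np.linalg.lstsq(A[:,:3],-A[:,3],rcond=None);return r[0],r[1]
for n,a,b in (("knob",(281.75,180.25),(230.7,203.5)),("hinge",(324.25,207.5),(168.3,261)),("sleeve",(317.75,222),(158.7,243.3)),("sleeve end",(315,229.5),(153.5,235)),("button",(380,188),(136.7,325)),("jar1",(212.27,161.96),(299.6,181.1))):
    print(n,tri(a,b))
print(unproj(s,281.75,180.25,.187),unproj(s,324.25,207.5,.072),unproj(s,380,188,.15),unproj(s,317.75,222,.074))
```

```text
knob (array([ 0.56997227, -0.06926779,  0.18540609]), array([1.32701724e-06]))
hinge (array([ 0.48944103, -0.21429768,  0.07494513]), array([6.06964428e-08]))
sleeve (array([ 0.44406444, -0.19067544,  0.07590097]), array([5.60918807e-06]))
sleeve end (array([ 0.42078009, -0.18030583,  0.07697233]), array([1.32640548e-05]))
button (array([ 0.54359405, -0.37039198,  0.15932657]), array([5.45847957e-07]))
jar1 (array([0.64817787, 0.14930543, 0.04310393]), array([7.15153944e-07]))
[ 0.56915751 -0.06962216  0.187     ] [ 0.48940386 -0.21495404  0.072     ] [ 0.54394044 -0.37375866  0.15      ] [ 0.44283443 -0.19213416  0.074     ]
```

```bash
cat >> h.py <<'E'
def plan(p,yaw_deg,n,clo,ramp=True,T=None,dp=2):
    """rows from the measured pose to tool-down pose"""
    T=Tw() if T is None else T
    G=R.from_euler('xyz',[np.pi,0,np.radians(yaw_deg)]);R0=R.from_matrix(T[:3,:3])
    rv=(R0.inv()*G).as_rotvec();p0=T[:3,3];p=np.array(p,float)
    t=np.linspace(0,1,n+1); 
    if ramp: t=t*t*(3-2*t) if n>3 else t
    out=[];cp=p0;cr=R0
    for i in range(1,n+1):
        np_=p0+(p-p0)*t[i];nr=R0*R.from_rotvec(rv*t[i])
        d=cr.inv().apply(np_-cp)*100;w=np.degrees((cr.inv()*nr).as_rotvec())
        row=list(np.round(d,dp))+list(np.round(w,1))+[clo]
        # chain with rounding
        cp=cp+cr.apply(np.array(row[:3])/100);cr=cr*R.from_rotvec(np.radians(row[3:6]))
        out+=row
    mx=max(np.linalg.norm(out[i:i+3]) for i in range(0,len(out),7));mr=max(np.linalg.norm(out[i+3:i+6]) for i in range(0,len(out),7))
    print([float(x) for x in out],"max cm %.1f deg %.1f"%(mx,mr))
def st():
    o=robot.get_obs();print("t %.2f"%o["time"],np.round(o["tool_pos"],4),np.round(np.degrees(o["ee_rot"]),1),"F",np.round(o["wrist_force"],1),"w %.4f"%o["width"])
E
python3 - <<'E'
from h import *
plan([.4428,-.1917,.16],-26,14,0)
E
```

```text
[0.47, -0.28, 0.04, -0.0, 0.0, 0.7, 0.0, 1.3, -0.78, 0.13, -0.0, 0.0, 2.1, 0.0, 1.94, -1.29, 0.19, -0.0, 0.0, 3.2, 0.0, 2.4, -1.77, 0.25, -0.0, 0.0, 4.1, 0.0, 2.64, -2.26, 0.29, -0.0, 0.0, 4.8, 0.0, 2.66, -2.71, 0.31, -0.0, 0.0, 5.2, 0.0, 2.51, -3.06, 0.33, -0.0, 0.0, 5.4, 0.0, 2.21, -3.29, 0.32, -0.0, 0.0, 5.4, 0.0, 1.82, -3.33, 0.32, -0.0, 0.0, 5.2, 0.0, 1.37, -3.19, 0.28, -0.0, 0.0, 4.8, 0.0, 0.95, -2.83, 0.25, -0.0, 0.0, 4.1, 0.0, 0.58, -2.26, 0.19, -0.0, 0.0, 3.1, 0.0, 0.3, -1.49, 0.13, -0.0, 0.0, 2.1, 0.0, 0.09, -0.53, 0.04, -0.0, 0.0, 0.8, 0.0] max cm 4.0 deg 5.4
```

Request:
{"method": "arm_command", "body": {
  "plan": [0, 0, 0, 0, 0, 6.4, 0, 0, 0, 0, 0, 0, 6.4, 0, 0, 0, 0, 0, 0, 6.4, 0, 0, 0, 0, 0, 0, 6.4, 0, 0, 0, 0, 0, 0, 6.4, 0, 0, 0, 0, 0, 0, 6.4, 0, 0, 0, 0, 0, 0, 6.4, 0, 0, 0, 0, 0, 0, 6.2, 0]
}}

```text
time: 1.35
tool_pos: [0.2322, -0.4986, 0.1909]
ee_rot: [-3.142, -0.0, -0.458]
wrist_force: [0.2, -0.2, -0.0]
width: 0.0939
```

Request:
{"method": "arm_command", "body": {
  "plan": [0.4, -2.6, 0.2, 0, 0, 0, 0, 0.7, -5, 0.4, 0, 0, 0, 0, 0.7, -5.2, 0.4, 0, 0, 0, 0, 0.7, -5.2, 0.4, 0, 0, 0, 0, 0.7, -5.2, 0.4, 0, 0, 0, 0, 0.7, -5.2, 0.4, 0, 0, 0, 0, 0.7, -5.2, 0.4, 0, 0, 0, 0, 0.7, -3.2, 0.4, 0, 0, 0, 0]
}}

```text
time: 2.35
tool_pos: [0.4422, -0.1891, 0.161]
ee_rot: [-3.141, -0.001, -0.452]
wrist_force: [1.0, -0.0, -0.8]
width: 0.0939
```

Run:
```python
from h import *
st();T=Tw();s=cams.snapshot("wrist");save(s,"w1",k=1.5)
for z in(.068,):
  print(proj(s,[.4895,-.2145,z],T)*1.5,proj(s,[.4428,-.1917,z],T)*1.5)
```

```text
t 2.35 [ 0.4422 -0.1891  0.161 ] [-180.    -0.   -25.9] F [ 1.  -0.  -0.8] w 0.0939
[381.64228153 214.26702679] [381.3798296 288.464896 ]
```

View pics/w1.png

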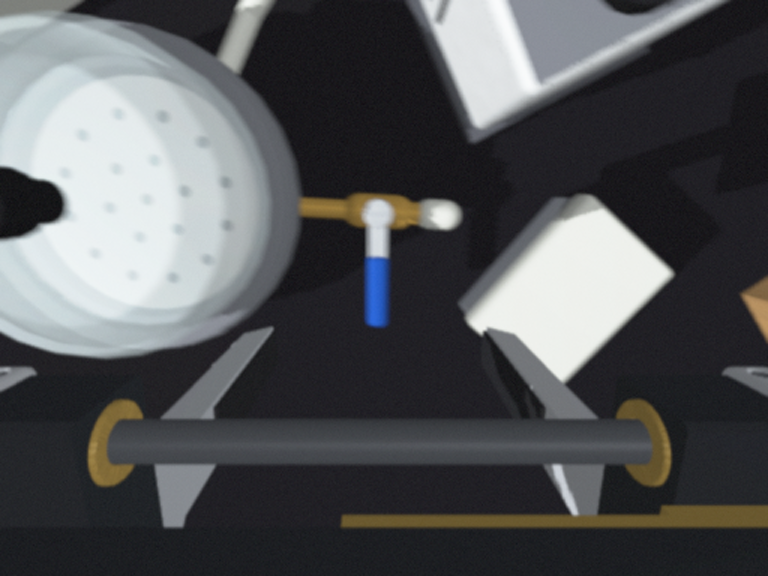

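Run:
```python
from h import *
T=Tw();s=cams.snapshot("wrist")
h=unproj(s,252,141.5,.072,T);g=unproj(s,251.5,194,.072,T);print(h,g,unproj(s,465/1.5,315/1.5,.062,T))
print(np.linalg.norm(h-g),np.degrees(np.arctan2(*(g-h)[1::-1])))
```

```text
[ 0.49366378 -0.20989143  0.072     ] [ 0.4450239  -0.18580956  0.072     ] [ 0.39847116 -0.23501156  0.062     ]
0.054274984303963617 153.6597328985534
```

Request:
{"method": "arm_command", "body": {
  "plan": [0, 0.2, 0, 0, 0, 0, 0.5, 0, 0, 0, 0, 0, 0, 0.5, 0, 0, 0, 0, 0, 0, 0.5, 0, 0, 0, 0, 0, 0, 0.5]
}}

```text
time: 2.95
tool_pos: [0.4401, -0.1937, 0.161]
ee_rot: [3.141, -0.0, -0.456]
wrist_force: [0.6, 0.5, 1.1]
width: 0.0572
```

Run:
```python
from h import *
st();T=Tw();s=cams.snapshot("wrist");save(s,"w2",(150,80,400,260),3)
np.save("w2T.npy",T)
```

```text
t 2.95 [ 0.4401 -0.1937  0.161 ] [180.   -0.  -26.1] F [0.6 0.5 1.1] w 0.0572
```

View pics/w2.png

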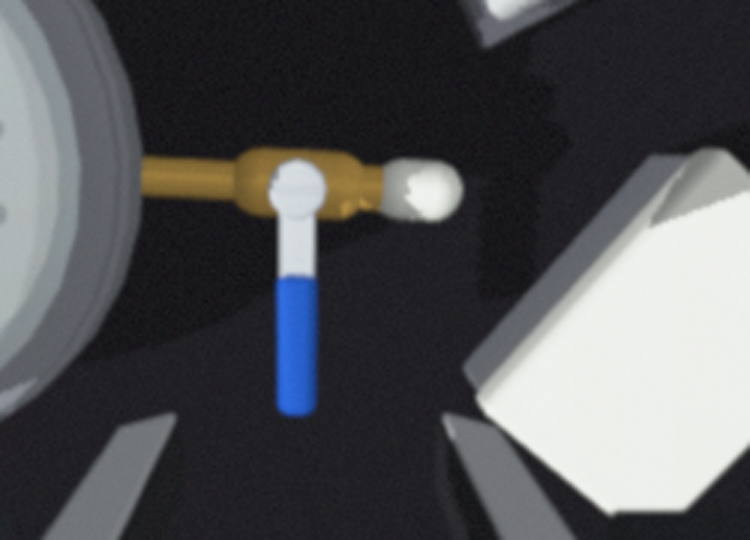

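Run:
```python
from h import *
T=Tw();s=cams.snapshot("wrist")
h=unproj(s,249,142.3,.074,T);g=unproj(s,249,195.3,.074,T);print(h,g,unproj(s,476/3+150,390/3+80,.062,T))
print(np.linalg.norm(h-g),np.degrees(np.arctan2(*(g-h)[1::-1])))
a=unproj(s,143/3+150,177/3+80,.04,T);b=unproj(s,365/3+150,187/3+80,.04,T);print(a,b,np.degrees(np.arctan2(*(b-a)[1::-1])))
print(T[:3,:3].T@(g-T[:3,3]))
```

```text
[ 0.49049836 -0.21454224  0.074     ] [ 0.44149678 -0.19035852  0.074     ] [ 0.39476825 -0.24089544  0.062     ]
0.05464436921248689 153.7323075792349
[ 0.51763069 -0.16346419  0.04      ] [ 0.47788442 -0.23627251  0.04      ] -118.63025410696169
[-0.00024067 -0.00342366  0.08698804]
```

Request:
{"method": "arm_command", "body": {
  "plan": [0.1, -0.2, 1, 0, 0, 0, 0.5, 0.1, -0.1, 1.5, 0, 0, 0, 0.5, 0, 0, 2, 0, 0, 0, 0.5, 0, 0, 2, 0, 0, 0, 0.5, 0, 0, 2, 0, 0, 0, 0.5, 0, 0, 1.5, 0, 0, 0, 0.5, 0, 0, 0, 0, 0, 0, 0.5, 0, 0, 0, 0, 0, 0, 0.5]
}}

```text
time: 4.05
tool_pos: [0.444, -0.1914, 0.0614]
ee_rot: [3.142, -0.001, -0.454]
wrist_force: [-0.3, 1.1, 0.5]
width: 0.0472
```

Request:
{"method": "arm_command", "body": {
  "plan": [0, 0, 0, 0, 0, 0, 1, 0, 0, 0, 0, 0, 0, 1, 0, 0, 0, 0, 0, 0, 1, 0, 0, 0, 0, 0, 0, 1, 0, 0, 0, 0, 0, 0, 1, 0, 0, 0, 0, 0, 0, 1]
}}

```text
time: 4.8
tool_pos: [0.4435, -0.1912, 0.0608]
ee_rot: [3.142, 0.0, -0.454]
wrist_force: [-0.1, -0.4, -0.4]
width: 0.0003
```

Run:
```python
from h import *
st();s=cams.snapshot("wrist");save(s,"w3",k=1.5)
```

```text
t 4.80 [ 0.4435 -0.1912  0.0608] [180.   0. -26.] F [-0.1 -0.4 -0.4] w 0.0003
```

View pics/w3.png

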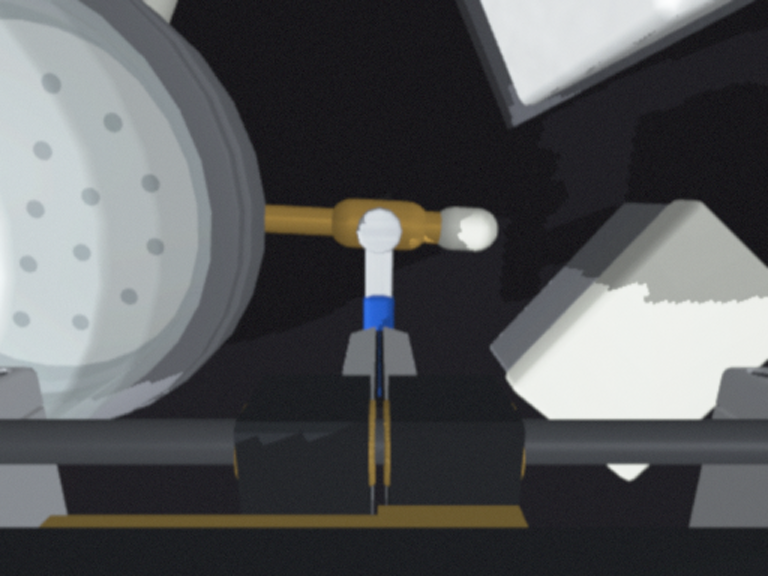

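Run:
```python
from h import *
T=Tw();s=cams.snapshot("wrist")
tip=T[:3,3]+T[:3,2]*.008
for d in (-.008,0,.008): print(d,proj(s,tip+T[:3,0]*d,T)*1.5)
for z in(.05,.068,.074,.09):print(z,proj(s,[.490,-.2145,z],T)*1.5)
save(cams.snapshot("scene"),"sc1",(100,170,260,300),5)
save(cams.snapshot("top"),"tp1",(270,160,400,260),6)
```

```text
-0.008 [378.44875272 343.77373321]
0 [378.44554125 329.11613988]
0.008 [378.44227141 314.19211979]
0.05 [379.55882788 226.53929651]
0.068 [379.68192335 229.8579784 ]
0.074 [379.7282648  231.10735446]
0.09 [379.86788458 234.87153571]
```

View pics/sc1.png

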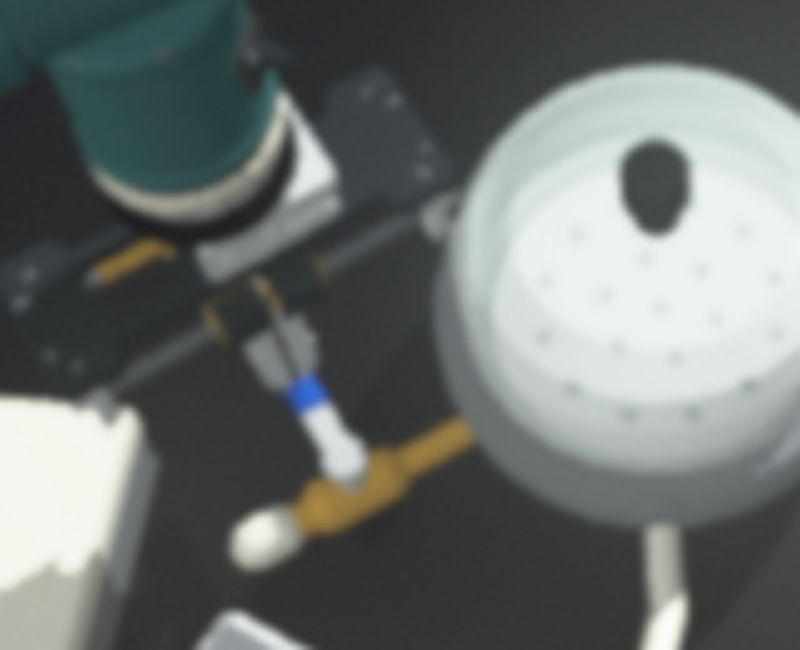

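View pics/tp1.png

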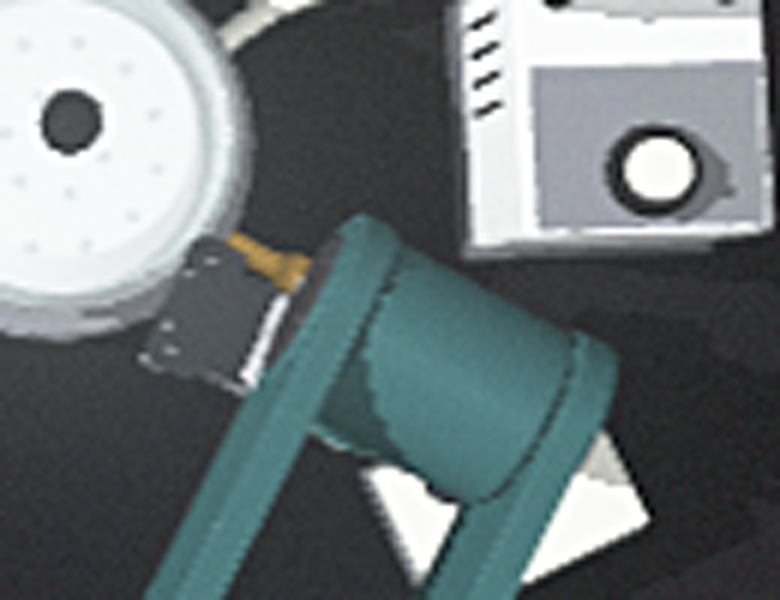

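Run:
```python
from h import *
s=cams.snapshot("wrist");save(s,"w4",(200,130,300,260),6)
```

```text
(no output)
```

View pics/w4.png

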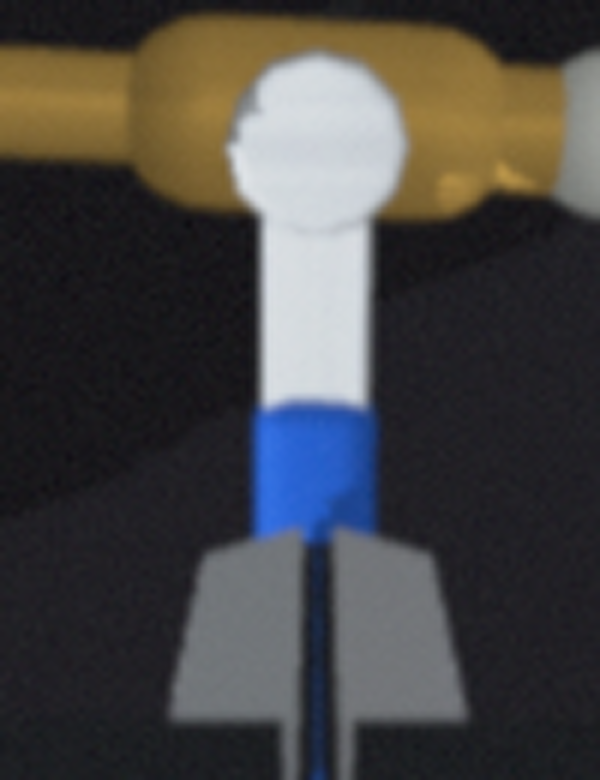

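Request:
{"method": "arm_command", "body": {
  "plan": [0, 0, 0, 0, 0, 0, 0.6, 0, 0, 0, 0, 0, 0, 0.6, 0, 0, 0, 0, 0, 0, 0.6, 0, 0, 0.5, 0, 0, 0, 0.6, 0, 0, 0.5, 0, 0, 0, 0.6, 0, 0, 0.4, 0, 0, 0, 0.6, 0, 0, 0, 0, 0, 0, 0.6]
}}

```text
time: 5.92
tool_pos: [0.4431, -0.191, 0.0462]
ee_rot: [-3.142, 0.001, -0.454]
wrist_force: [-0.4, 0.2, 0.1]
width: 0.0375
```

Run:
```python
from h import *
st();s=cams.snapshot("wrist");save(s,"w5",(180,130,330,260),5)
```

```text
t 5.92 [ 0.4431 -0.191   0.0462] [-1.8e+02  1.0e-01 -2.6e+01] F [-0.4  0.2  0.1] w 0.0375
```

View pics/w5.png

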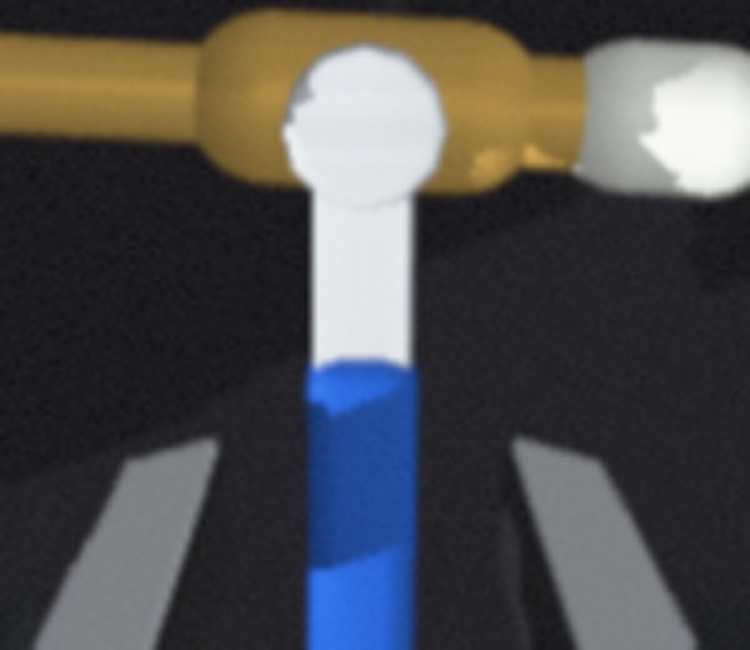

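Request:
{"method": "arm_command", "body": {
  "plan": [0, 0, 0, 0, 0, 0, 0.8, 0, 0, 0, 0, 0, 0, 0.9, 0, 0, 0, 0, 0, 0, 1, 0, 0, 0, 0, 0, 0, 1, 0, 0, 0, 0, 0, 0, 1]
}}

```text
time: 6.6
tool_pos: [0.4437, -0.1911, 0.0471]
ee_rot: [-3.141, -0.0, -0.454]
wrist_force: [-0.1, -0.4, 1.0]
width: 0.0137
```

Run:
```python
from h import *
st();s=cams.snapshot("wrist");save(s,"w6",(180,130,330,260),5)
```

```text
t 6.60 [ 0.4437 -0.1911  0.0471] [-180.   -0.  -26.] F [-0.1 -0.4  1. ] w 0.0137
```

View pics/w6.png

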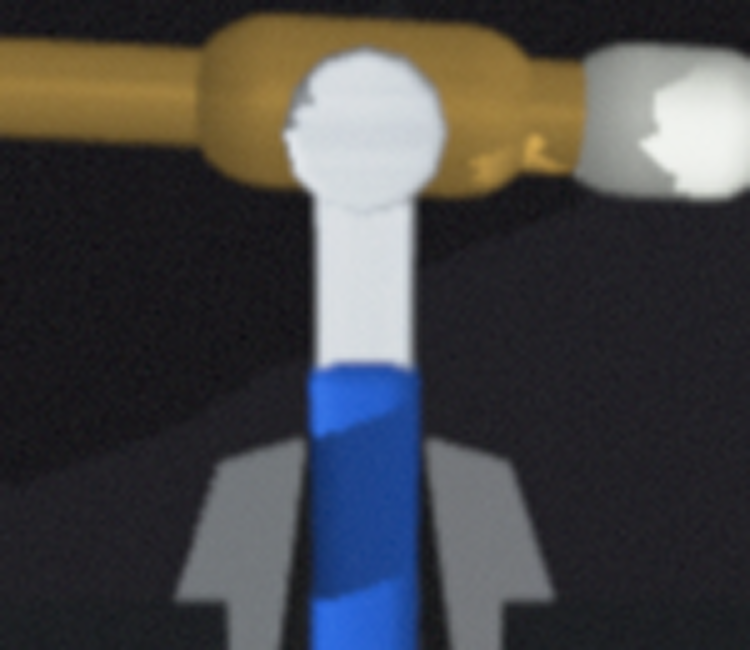

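Request:
{"method": "arm_command", "body": {
  "plan": [0.02, 0.36, 0, 0, 0, -4, 1, 0.05, 0.72, 0, 0, 0, -8, 1, 0.05, 0.72, 0, 0, 0, -8, 1, 0.05, 0.72, 0, 0, 0, -8, 1, 0.05, 0.72, 0, 0, 0, -8, 1, 0.05, 0.72, 0, 0, 0, -8, 1, 0.05, 0.72, 0, 0, 0, -8, 1, 0.05, 0.72, 0, 0, 0, -8, 1]
}}

```text
time: 7.65
tool_pos: [0.4472, -0.2432, 0.0471]
ee_rot: [3.141, 0.0, 0.597]
wrist_force: [-0.3, -0.5, 0.8]
width: 0.0134
```

Run:
```python
from h import *
st();p=robot.get_obs()["tool_pos"][:2]-[.490,-.2145];print(np.linalg.norm(p),np.degrees(np.arctan2(p[1],p[0]))%360)
```

```text
t 7.65 [ 0.4472 -0.2432  0.0471] [180.    0.   34.2] F [-0.3 -0.5  0.8] w 0.0134
0.051574260540921374 213.85435312034824
```

Request:
{"method": "arm_command", "body": {
  "plan": [0.05, 0.72, 0, 0, 0, -8, 1, 0.05, 0.72, 0, 0, 0, -8, 1, 0.05, 0.72, 0, 0, 0, -8, 1, 0.01, 0.27, 0, 0, 0, -3, 1, 0, 0, 0, 0, 0, 0, 1, 0, 0, 0, 0, 0, 0, 1]
}}

```text
time: 8.4
tool_pos: [0.4653, -0.2599, 0.0471]
ee_rot: [3.14, 0.001, 1.063]
wrist_force: [0.7, -2.6, 0.0]
width: 0.0136
```

Run:
```python
from h import *
st();p=robot.get_obs()["tool_pos"][:2]-[.490,-.2145];print(np.linalg.norm(p),np.degrees(np.arctan2(p[1],p[0]))%360)
print(robot.get_obs()["wrist_torque"])
s=cams.snapshot("wrist");save(s,"w7",k=1.5)
```

```text
t 8.40 [ 0.4653 -0.2599  0.0471] [1.799e+02 1.000e-01 6.090e+01] F [ 0.7 -2.6  0. ] w 0.0136
0.051713721257321224 241.44593076189048
[-0.51908793 -0.19140816 -0.01890338]
```

View pics/w7.png

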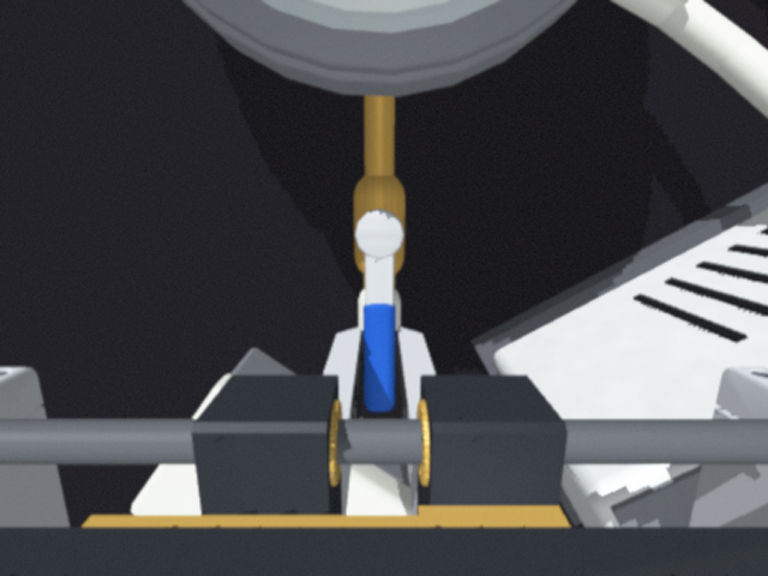

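Request:
{"method": "arm_command", "body": {
  "plan": [0, 0, 0, 0, 0, 0, 0.7, 0, 0, 0, 0, 0, 0, 0.7, 0, 0, 0, 0, 0, 0, 0.7, 0, 0, -2, 0, 0, 0, 0.7, 0, 0, -4, 0, 0, 0, 0.7, 0, 0, -5, 0, 0, 0, 0.7, 0, 0, -5, 0, 0, 0, 0.4, 0, 0, -4, 0, 0, 0, 0.4]
}}

```text
time: 9.45
tool_pos: [0.4651, -0.259, 0.2493]
ee_rot: [3.14, 0.0, 1.064]
wrist_force: [-0.2, -0.6, 0.5]
width: 0.045
```

Run:
```python
from h import *
st();s=cams.snapshot("top");save(s,"tp2",(235,110,415,275),4);save(cams.snapshot("scene"),"sc2",(80,170,340,384),3)
plan([.5,-.17,.24],60.9,6,0.4,ramp=False)
```

```text
t 9.45 [ 0.4651 -0.259   0.2493] [179.9   0.   61. ] F [-0.2 -0.6  0.5] w 0.0450
[1.58, -0.25, 0.21, 0.1, 0.0, 0.0, 0.4, 1.59, -0.25, 0.21, 0.1, 0.0, 0.0, 0.4, 1.58, -0.25, 0.22, 0.1, 0.0, 0.0, 0.4, 1.58, -0.24, 0.21, 0.1, 0.0, 0.1, 0.4, 1.59, -0.26, 0.21, 0.1, 0.0, -0.0, 0.4, 1.58, -0.25, 0.22, 0.1, 0.1, -0.0, 0.4] max cm 1.6 deg 0.1
```

View pics/sc2.png

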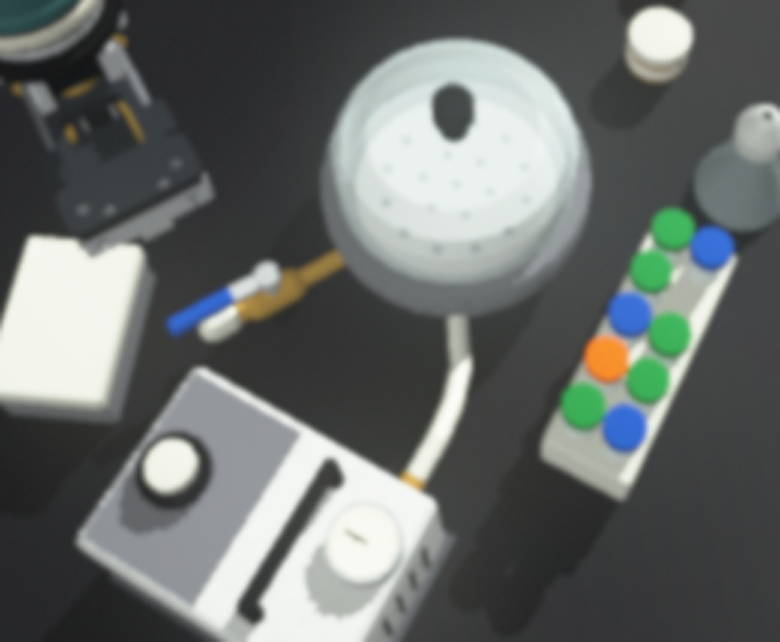

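Request:
{"method": "arm_command", "body": {
  "plan": [2, -1.8, 0, 0, 0, 0, 1, 3.4, -3.2, 0, 0, 0, 0, 1, 3.4, -3.2, 0, 0, 0, 0, 1, 3.4, -3.2, 0, 0, 0, 0, 1, 3.4, -3.2, 0, 0, 0, 0, 1, 3.4, -3.2, 0, 0, 0, 0, 1, 3.4, -3.2, 0, 0, 0, 0, 1, 3, -2.8, 0, 0, 0, 0, 1]
}}

```text
time: 10.55
tool_pos: [0.3789, 0.08, 0.2454]
ee_rot: [-3.14, 0.001, 1.064]
wrist_force: [0.4, -0.3, 0.9]
width: 0.0003
```

Request:
{"method": "arm_command", "body": {
  "plan": [0, 0, 2, 0, 0, -7, 1, 0, 0, 4, 0, 0, -7, 1, 0, 0, 5, 0, 0, -7, 1, 0, 0, 5, 0, 0, -8, 1, 0, 0, 4, 0, 0, 0, 1, 0, 0, 2, 0, 0, 0, 1, 0, 0, 1, 0, 0, 0, 1]
}}

```text
time: 11.42
tool_pos: [0.378, 0.0784, 0.0143]
ee_rot: [-3.137, 0.0, 1.57]
wrist_force: [0.2, -0.2, -0.3]
width: 0.0007
```

Request:
{"method": "arm_command", "body": {
  "plan": [0, 0, 0, 0, 0, 0, 1, 0, 0, 0.2, 0, 0, 0, 1, 0, 0, 0.2, 0, 0, 0, 1, 0, 0, 0, 0, 0, 0, 1]
}}

```text
time: 11.92
tool_pos: [0.3805, 0.0785, 0.0133]
ee_rot: [3.141, 0.0, 1.57]
wrist_force: [-0.4, -0.1, -0.0]
width: 0.0007
```

Request:
{"method": "arm_command", "body": {
  "plan": [0, 0, 0.2, 0, 0, 0, 1, 0, 0, 0.2, 0, 0, 0, 1, 0, 0, 0, 0, 0, 0, 1]
}}

```text
time: 12.3
tool_pos: [0.3799, 0.0784, 0.0086]
ee_rot: [-3.141, 0.0, 1.57]
wrist_force: [-0.1, 0.6, -0.6]
width: 0.0002
```

Request:
{"method": "arm_command", "body": {
  "plan": [0, 0, 0.2, 0, 0, 0, 1, 0, 0, 0.2, 0, 0, 0, 1, 0, 0, 0, 0, 0, 0, 1]
}}

```text
time: 12.68
tool_pos: [0.3799, 0.0784, 0.0046]
ee_rot: [-3.141, 0.0, 1.57]
wrist_force: [0.5, -0.4, -0.7]
width: 0.0005
```

Request:
{"method": "arm_command", "body": {
  "plan": [0, 0, 0.2, 0, 0, 0, 1, 0, 0, 0.2, 0, 0, 0, 1, 0, 0, 0, 0, 0, 0, 1]
}}

```text
time: 13.05
tool_pos: [0.3799, 0.0784, 0.0006]
ee_rot: [-3.141, 0.0, 1.57]
wrist_force: [-0.2, 0.8, -0.0]
width: 0.0004
```

Request:
{"method": "arm_command", "body": {
  "plan": [0, 0, 0.2, 0, 0, 0, 1, 0, 0, 0.2, 0, 0, 0, 1, 0, 0, 0, 0, 0, 0, 1]
}}

```text
time: 13.42
tool_pos: [0.3799, 0.0784, -0.0034]
ee_rot: [-3.141, 0.0, 1.57]
wrist_force: [0.5, -0.1, 0.0]
width: 0.0006
```

Request:
{"method": "arm_command", "body": {
  "plan": [0, 0, 0.2, 0, 0, 0, 1, 0, 0, 0.2, 0, 0, 0, 1, 0, 0, 0, 0, 0, 0, 1]
}}

```text
time: 13.8
tool_pos: [0.3799, 0.0784, -0.0074]
ee_rot: [-3.141, 0.0, 1.57]
wrist_force: [0.3, -0.7, -0.7]
width: 0.0006
```

Request:
{"method": "arm_command", "body": {
  "plan": [0, 0, 0.2, 0, 0, 0, 1, 0, 0, 0.2, 0, 0, 0, 1, 0, 0, 0, 0, 0, 0, 1]
}}

```text
time: 14.18
tool_pos: [0.3799, 0.0784, -0.0114]
ee_rot: [-3.141, 0.0, 1.57]
wrist_force: [-0.3, -0.0, -0.4]
width: 0.0005
```

Request:
{"method": "arm_command", "body": {
  "plan": [0, 0, 0.2, 0, 0, 0, 1, 0, 0, 0, 0, 0, 0, 1]
}}

```text
time: 14.42
tool_pos: [0.3799, 0.0784, -0.0133]
ee_rot: [-3.141, 0.0, 1.57]
wrist_force: [0.3, 0.2, -0.4]
width: 0.0005
```

Request:
{"method": "arm_command", "body": {
  "plan": [0, 0, 0.1, 0, 0, 0, 1, 0, 0, 0.1, 0, 0, 0, 1]
}}

```text
time: 14.68
tool_pos: [0.3803, 0.0785, -0.0144]
ee_rot: [-3.142, 0.0, 1.57]
wrist_force: [-2.5, -0.2, 9.4]
width: 0.0004
```

Request:
{"method": "arm_command", "body": {
  "plan": [0, 0, 0.1, 0, 0, 0, 1, 0, 0, 0.1, 0, 0, 0, 1]
}}

```text
time: 14.92
tool_pos: [0.3803, 0.0784, -0.0145]
ee_rot: [-3.141, 0.0, 1.57]
wrist_force: [-8.4, -0.3, 22.0]
width: 0.0003
```

Request:
{"method": "arm_command", "body": {
  "plan": [0, 0, 0.1, 0, 0, 0, 1, 0, 0, 0.1, 0, 0, 0, 1]
}}

```text
time: 15.18
tool_pos: [0.3804, 0.0785, -0.0146]
ee_rot: [-3.141, 0.0, 1.571]
wrist_force: [-13.7, -0.9, 34.9]
width: 0.0005
```

Request:
{"method": "arm_command", "body": {
  "plan": [0, 0, -1.5, 0, 0, 0, 1, 0, 0, -4, 0, 0, 0, 0.6, 0, 0, -5, 0, 0, 0, 0.4, 0, 0, -6, 0, 0, 0, 0.4, 0, 0, -6, 0, 0, 0, 0.4, 0, 0, -4.5, 0, 0, 0, 0.4]
}}

```text
time: 15.92
tool_pos: [0.3805, 0.0785, 0.2538]
ee_rot: [3.138, -0.0, 1.57]
wrist_force: [0.4, 0.6, 0.1]
width: 0.0472
```

Request:
{"method": "arm_command", "body": {
  "plan": [-1.5, 2, 0, 0, 0, 0, 0.4, -2.5, 3.2, 0, 0, 0, 0, 0.4, -2.5, 3.2, 0, 0, 0, 0, 0.4, -2.5, 3.2, 0, 0, 0, 0, 0.4, -2.5, 3.2, 0, 0, 0, 0, 0.4, -2, 2.6, 0, 0, 0, 0, 0.4, -1.3, 1.6, 0, 0, 0, 0, 0.4, 0, 0, 0, 0, 0, 0, 0.4]
}}

```text
time: 16.92
tool_pos: [0.5704, -0.0704, 0.2496]
ee_rot: [-3.14, -0.0, 1.569]
wrist_force: [1.1, 0.3, 0.0]
width: 0.0563
```

Request:
{"method": "arm_command", "body": {
  "plan": [0, 0, 0, 0, 0, 0, 0.4, 0, 0, 0, 0, 0, 0, 0.4]
}}

```text
time: 17.18
tool_pos: [0.5695, -0.069, 0.2514]
ee_rot: [3.141, 0.0, 1.571]
wrist_force: [-0.4, 0.3, -0.1]
width: 0.0562
```

Run:
```python
from h import *
st();T=Tw();s=cams.snapshot("wrist");save(s,"w8",k=1.5);print(proj(s,[.57,-.0695,.187],T)*1.5)
```

```text
t 17.18 [ 0.5695 -0.069   0.2514] [180.   0.  90.] F [-0.4  0.3 -0.1] w 0.0562
[380.21348318 302.32601648]
```

View pics/w8.png

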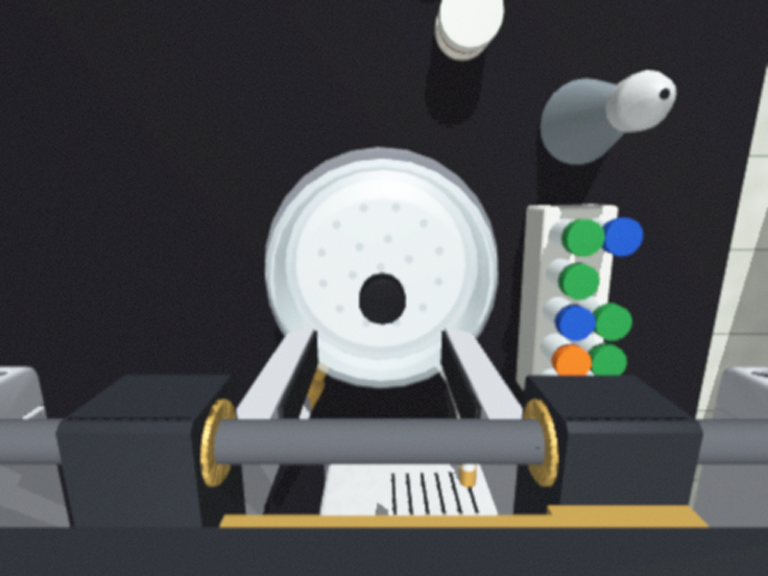

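Request:
{"method": "arm_command", "body": {
  "plan": [0.1, 0.1, 1, 0, 0, 0, 0.4, 0, 0, 2, 0, 0, 0, 0.4, 0, 0, 2.4, 0, 0, 0, 0.4, 0, 0, 2.4, 0, 0, 0, 0.4, 0, 0, 2, 0, 0, 0, 0.4, 0, 0, 1, 0, 0, 0, 0.4, 0, 0, 0, 0, 0, 0, 0.4, 0, 0, 0, 0, 0, 0, 0.4]
}}

```text
time: 18.23
tool_pos: [0.5716, -0.0687, 0.1439]
ee_rot: [3.14, 0.0, 1.57]
wrist_force: [0.3, 0.6, 0.8]
width: 0.0562
```

Request:
{"method": "arm_command", "body": {
  "plan": [0, 0, 0, 0, 0, 0, 0.6, 0, 0, 0, 0, 0, 0, 0.8, 0, 0, 0, 0, 0, 0, 1, 0, 0, 0, 0, 0, 0, 1, 0, 0, 0, 0, 0, 0, 1, 0, 0, 0, 0, 0, 0, 1]
}}

```text
time: 18.98
tool_pos: [0.5713, -0.0687, 0.1433]
ee_rot: [3.141, 0.0, 1.57]
wrist_force: [0.1, 0.5, 2.1]
width: 0.0308
```

Run:
```python
from h import *
st();s=cams.snapshot("wrist");save(s,"w9",k=1.5)
```

```text
t 18.98 [ 0.5713 -0.0687  0.1433] [179.9   0.   90. ] F [0.1 0.5 2.1] w 0.0308
```

View pics/w9.png

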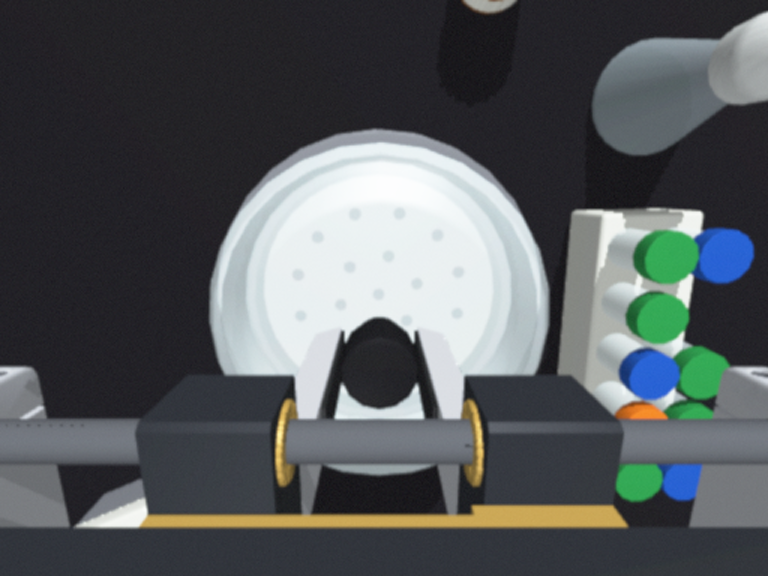

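Request:
{"method": "arm_command", "body": {
  "plan": [0, 0, -0.2, 0, 0, 0, 1, 0, 0, -0.3, 0, 0, 0, 1, 0, 0, -0.5, 0, 0, 0, 1, 0, 0, -0.5, 0, 0, 0, 1, 0, 0, 0, 0, 0, 0, 1]
}}

```text
time: 19.65
tool_pos: [0.5714, -0.0687, 0.1587]
ee_rot: [3.14, 0.0, 1.57]
wrist_force: [-0.1, -0.3, -4.1]
width: 0.0315
```

Run:
```python
from h import *
st();s=cams.snapshot("scene");save(s,"sc3",(80,120,340,334),3)
```

```text
t 19.65 [ 0.5714 -0.0687  0.1587] [179.9   0.   90. ] F [-0.1 -0.3 -4.1] w 0.0315
```

View pics/sc3.png

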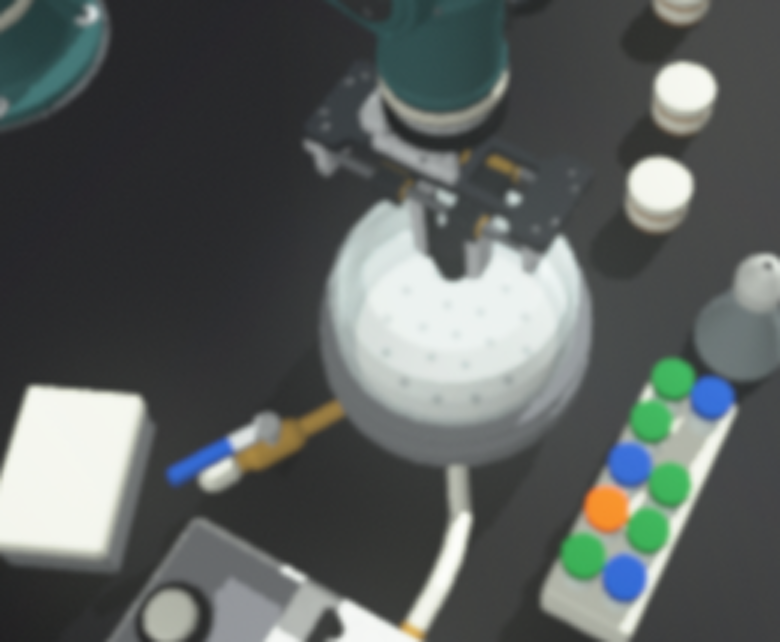

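Request:
{"method": "arm_command", "body": {
  "plan": [0, 0, -2, 0, 0, 0, 1, 0, 0, -3, 0, 0, 0, 1, 0, 0, -1.5, 0, 0, 0, 1, 1, -0.9, 0, 0, 0, 0, 1, 2, -1.8, 0, 0, 0, 0, 1, 3, -2.7, 0, 0, 0, 0, 1, 3, -2.7, 0, 0, 0, 0, 1, 3, -2.7, 0, 0, 0, 0, 1]
}}

```text
time: 20.7
tool_pos: [0.4606, 0.0528, 0.221]
ee_rot: [-3.138, -0.001, 1.57]
wrist_force: [-1.1, 0.3, -2.6]
width: 0.0313
```

Request:
{"method": "arm_command", "body": {
  "plan": [3, -2.7, 0, 0, 0, 0, 1, 2.5, -2.3, 0, 0, 0, 0, 1, 1.5, -1.4, 1, 0, 0, 0, 1, 0.9, -0.8, 2, 0, 0, 0, 1, 0, 0, 3, 0, 0, 0, 1, 0, 0, 3, 0, 0, 0, 1, 0, 0, 2, 0, 0, 0, 1, 0, 0, 0, 0, 0, 0, 1]
}}

```text
time: 21.7
tool_pos: [0.3879, 0.1303, 0.1097]
ee_rot: [-3.135, 0.001, 1.571]
wrist_force: [0.1, -0.4, -3.5]
width: 0.0313
```

Request:
{"method": "arm_command", "body": {
  "plan": [0, 0, 1, 0, 0, 0, 1, 0, 0, 1, 0, 0, 0, 1, 0, 0, 0.5, 0, 0, 0, 1, 0, 0, 0.2, 0, 0, 0, 1, 0, 0, 0.1, 0, 0, 0, 1, 0, 0, 0, 0, 0, 0, 1]
}}

```text
time: 22.45
tool_pos: [0.3914, 0.1305, 0.0851]
ee_rot: [3.141, -0.0, 1.57]
wrist_force: [-0.1, 0.3, -4.4]
width: 0.0314
```

Request:
{"method": "arm_command", "body": {
  "plan": [0, 0, 0.1, 0, 0, 0, 1, 0, 0, 0.1, 0, 0, 0, 1, 0, 0, 0, 0, 0, 0, 1]
}}

```text
time: 22.82
tool_pos: [0.3911, 0.1304, 0.0828]
ee_rot: [-3.141, 0.0, 1.57]
wrist_force: [-0.4, -0.5, -4.8]
width: 0.0315
```

Request:
{"method": "arm_command", "body": {
  "plan": [0, 0, 0.15, 0, 0, 0, 1, 0, 0, 0.15, 0, 0, 0, 1, 0, 0, 0.1, 0, 0, 0, 1, 0, 0, 0, 0, 0, 0, 1]
}}

```text
time: 23.32
tool_pos: [0.391, 0.1304, 0.0787]
ee_rot: [-3.141, 0.0, 1.57]
wrist_force: [-0.5, -0.6, -4.1]
width: 0.0315
```

Request:
{"method": "arm_command", "body": {
  "plan": [0, 0, 0.1, 0, 0, 0, 1, 0, 0, 0.05, 0, 0, 0, 1, 0, 0, 0, 0, 0, 0, 1]
}}

```text
time: 23.7
tool_pos: [0.3912, 0.1305, 0.0774]
ee_rot: [3.142, 0.0, 1.57]
wrist_force: [-0.9, 0.4, -4.1]
width: 0.0314
```

Request:
{"method": "arm_command", "body": {
  "plan": [0, 0, 0.1, 0, 0, 0, 1, 0, 0, 0, 0, 0, 0, 1]
}}

```text
time: 23.95
tool_pos: [0.3912, 0.1305, 0.0772]
ee_rot: [3.141, 0.0, 1.57]
wrist_force: [-3.1, -0.8, 3.7]
width: 0.0312
```

Request:
{"method": "arm_command", "body": {
  "plan": [0, 0, 0.1, 0, 0, 0, 1, 0, 0, 0, 0, 0, 0, 1]
}}

```text
time: 24.2
tool_pos: [0.3912, 0.1305, 0.0772]
ee_rot: [3.141, 0.0, 1.57]
wrist_force: [-6.3, -1.7, 7.7]
width: 0.0311
```

Request:
{"method": "arm_command", "body": {
  "plan": [0, 0, 0, 0, 0, 0, 0.6, 0, 0, 0, 0, 0, 0, 0.4, 0, 0, 0, 0, 0, 0, 0.4, 0, 0, -1, 0, 0, 0, 0.4, 0, 0, -3, 0, 0, 0, 0.4, 0, 0, -5, 0, 0, 0, 0.4, 0, 0, -5, 0, 0, 0, 0, 0, 0, -3, 0, 0, 0, 0]
}}

```text
time: 25.2
tool_pos: [0.3921, 0.1306, 0.2491]
ee_rot: [3.137, -0.001, 1.57]
wrist_force: [-0.5, 1.0, -1.0]
width: 0.073
```

Run:
```python
from h import *
st()
s=cams.snapshot("top");c=cams.snapshot("scene")
save(s,"tp4",k=1.5);save(c,"sc4",k=1.5)
print("top");
for ce,a in white(s,(120,100,420,270)): print(ce,a,unproj(s,*ce,0.043))
print("scene")
for ce,a in white(c,(240,60,330,205)): print(ce,a,unproj(c,*ce,0.040))
```

```text
t 25.20 [0.3921 0.1306 0.2491] [179.7  -0.   90. ] F [-0.5  1.  -1. ] w 0.0730
top
[233.64383562 121.15068493] 73 [0.78611    0.07629536 0.043     ]
[271.2238806  132.60447761] 134 [ 0.74497604 -0.04949262  0.043     ]
[279.44230769 119.32692308] 52 [ 0.78988965 -0.07813574  0.043     ]
[306.1625 134.325 ] 80 [ 0.73722363 -0.16686425  0.043     ]
[367.4498731  160.93083756] 1576 [ 0.64368533 -0.36970457  0.043     ]
[325.53146853 157.4965035 ] 143 [ 0.65757512 -0.22962969  0.043     ]
[212.26923077 161.96153846] 208 [0.64870754 0.14962462 0.043     ]
[279.81968179 184.20506777] 1697 [ 0.5703347  -0.07453197  0.043     ]
[179.85308057 170.36018957] 211 [0.62223077 0.25799551 0.043     ]
[143.20379147 188.23696682] 211 [0.56441524 0.37995764 0.043     ]
[379.31460674 187.61797753] 89 [ 0.55342018 -0.40584906  0.043     ]
[383.38095238 197.69047619] 42 [ 0.5195986  -0.41803021  0.043     ]
[327.57575758 209.89393939] 66 [ 0.48218012 -0.23105413  0.043     ]
[231.45779221 235.32142857] 308 [0.40374033 0.08876966 0.043     ]
[145.83870968 229.40092166] 217 [0.42799067 0.37090077 0.043     ]
[357.63733906 243.63948498] 466 [ 0.36935738 -0.32679919  0.043     ]
[339.09473684 248.46315789] 95 [ 0.3546332  -0.26509171  0.043     ]
scene
[265.71823204  97.55248619] 181 [0.42594873 0.37333533 0.04      ]
[307.8680203  112.51269036] 197 [0.56280176 0.38228093 0.04      ]
[242.14130435 141.98913043] 92 [0.4494891  0.18922557 0.04      ]
[308.1092437  148.76890756] 238 [0.62087404 0.26000657 0.04      ]
[299.63405797 181.14855072] 276 [0.64726003 0.15085654 0.04      ]
```

View pics/tp4.png

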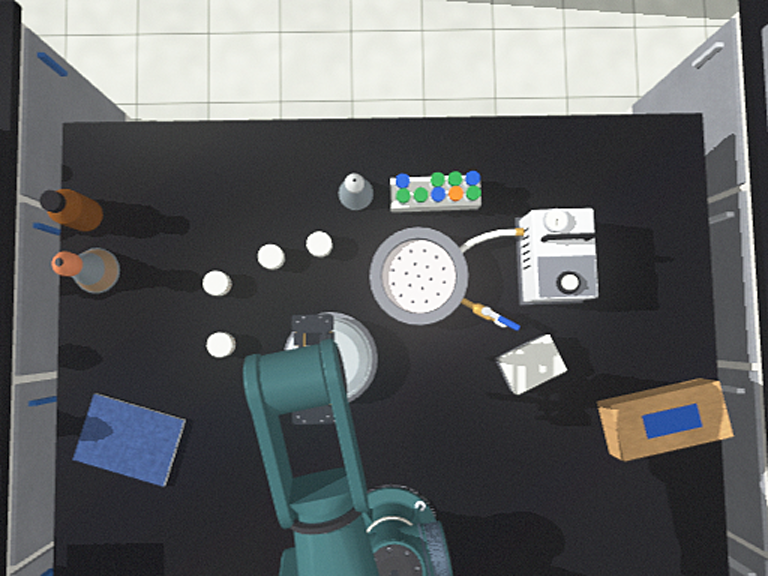

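View pics/sc4.png

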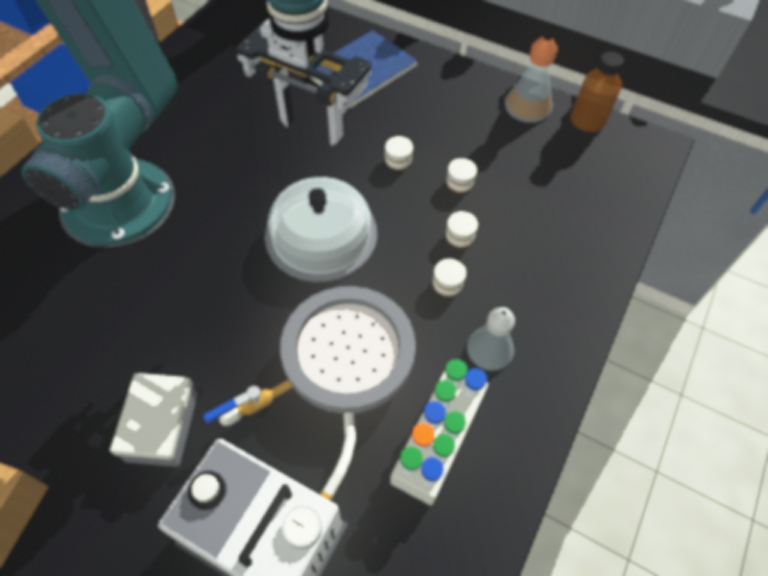

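Run:
```python
from h import *
from scipy.optimize import least_squares
s=cams.snapshot("top");c=cams.snapshot("scene")
for S,box in((s,(230,140,330,230)),(c,(180,185,290,280))):
    a,b,d,e=box;im=S["pixels"][b:e,a:d]
    m=(im.min(2)>165).astype(np.uint8);m=cv2.morphologyEx(m,cv2.MORPH_CLOSE,np.ones((7,7)))
    n,l,stt,ce=cv2.connectedComponentsWithStats(m);i=1+np.argmax(stt[1:,4])
    cn,_=cv2.findContours((l==i).astype(np.uint8),0,1);cn=max(cn,key=len).reshape(-1,2)+[a,b]
    P=np.array([unproj(S,u,v,.052)[:2] for u,v in cn])
    r=least_squares(lambda q:np.hypot(P[:,0]-q[0],P[:,1]-q[1])-q[2],[.57,-.07,.08],loss='soft_l1',f_scale=.002);print(r.x,P.min(0),P.max(0))
    save(S,"pl%d"%a,(a,b,d,e),6)
```

```text
[ 0.57345484 -0.07306478  0.10609532] [ 0.46753203 -0.23983429] [0.67755328 0.03477323]
[ 0.56867262 -0.0725019   0.07915702] [ 0.48780319 -0.15096884] [0.65143753 0.00738265]
```

View pics/pl230.png

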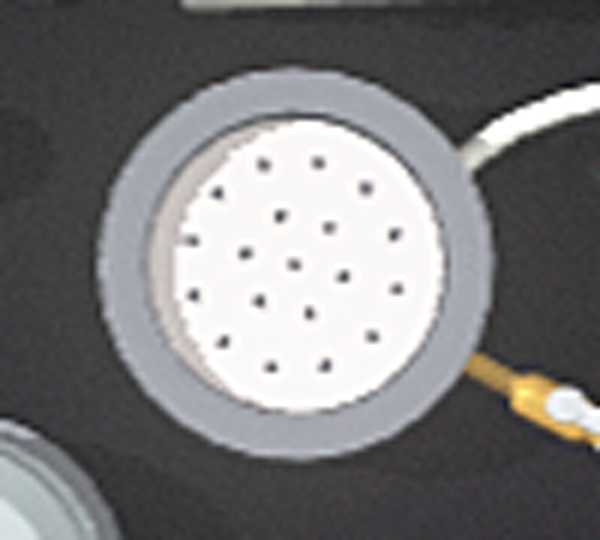

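Run:
```python
from h import *
s=cams.snapshot("top")
print(unproj(s,279.25-.0,183.9,.066),unproj(s,279,184,.052))
```

```text
[ 0.56930547 -0.07094295  0.066     ] [ 0.57025357 -0.07115137  0.052     ]
```

View pics/pl180.png

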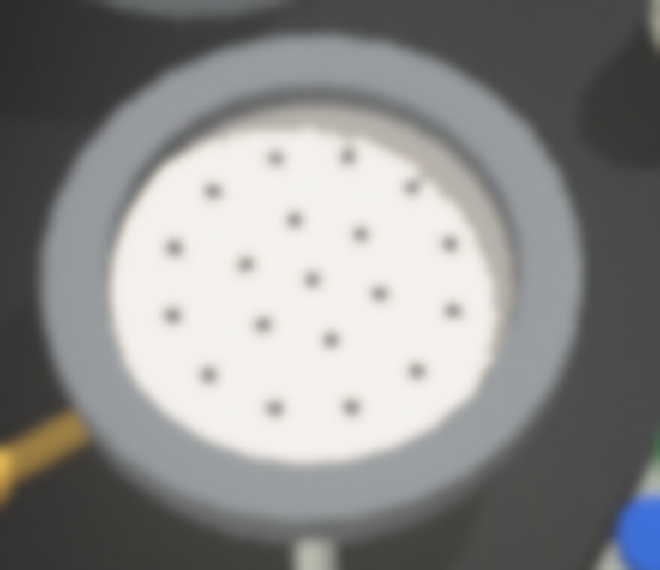

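Run:
```python
from h import *
s=cams.snapshot("top");c=cams.snapshot("scene")
print("flask foot",unproj(s,237,128.5,0),unproj(c,490/1.5,346/1.5,0),"hole",unproj(c,232,231.5,.052), "rack front", unproj(s,435/1.5,208/1.5,.09))
```

```text
flask foot [0.7706908  0.06650777 0.        ] [0.76639772 0.07395863 0.        ] hole [ 0.57053516 -0.06991377  0.052     ] rack front [ 0.71382854 -0.10728214  0.09      ]
```

Request:
{"method": "arm_command", "body": {
  "plan": [0, 2, 0, 0, 0, 0, 0, 0.4, 4, 0, 0, 0, 0, 0, 0.4, 4.5, 0, 0, 0, 0, 0, 0.4, 4.5, 0, 0, 0, 0, 0, 0.4, 4.5, 1, 0, 0, 0, 0, 0.4, 3.5, 3, 0, 0, 0, 0, 0, 2.5, 3, 0, 0, 0, 0, 0, 0, 2, 0, 0, 0, 0]
}}

```text
time: 26.55
tool_pos: [0.6457, 0.1497, 0.1496]
ee_rot: [-3.134, 0.001, 1.57]
wrist_force: [-0.7, 0.3, -0.6]
width: 0.0939
```

Request:
{"method": "arm_command", "body": {
  "plan": [0, 0, 0, 0, 0, 0, 0, 0, 0, 0, 0, 0, 0, 0]
}}

```text
time: 26.8
tool_pos: [0.646, 0.1503, 0.1556]
ee_rot: [-3.142, 0.0, 1.57]
wrist_force: [1.2, -1.0, 0.0]
width: 0.0944
```

Run:
```python
from h import *
st();T=Tw();s=cams.snapshot("wrist");save(s,"w10",k=1.5);print(proj(s,[.648,.1503,.043],T)*1.5)
for ce,a in white(s,(150,60,380,260)): print(ce*1.5,a,unproj(s,*ce,.043,T))
```

```text
t 26.80 [0.646  0.1503 0.1556] [-180.    0.   90.] F [ 1.2 -1.   0. ] w 0.0944
[382.13990998 285.16705416]
[344.99666222 132.35781041] 2247 [0.6219789 0.2593475 0.043    ]
[382.69230769 282.59983633] 1833 [0.64841584 0.15229452 0.043     ]
[241.70235546 351.49143469] 467 [0.53703551 0.09657051 0.043     ]
[527.35987261 361.00318471] 785 [0.76347448 0.08852612 0.043     ]
```

View pics/w10.png

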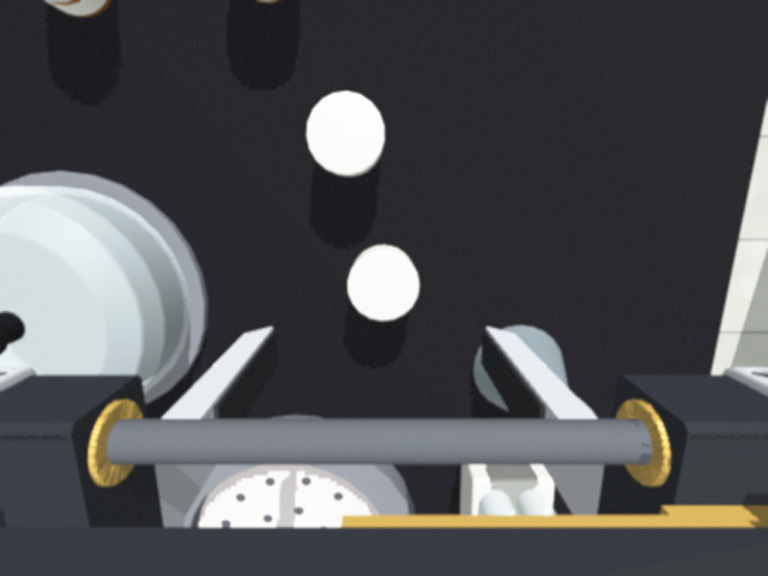

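Request:
{"method": "arm_command", "body": {
  "plan": [0.05, 0.2, 1.5, 0, 0, 0, 0, 0, 0, 3, 0, 0, 0, 0, 0, 0, 3.5, 0, 0, 0, 0, 0, 0, 3.5, 0, 0, 0, 0, 0, 0, 2.3, 0, 0, 0, 0, 0, 0, 1, 0, 0, 0, 0, 0, 0, 0, 0, 0, 0, 0, 0, 0, 0, 0, 0, 0, 0]
}}

```text
time: 27.85
tool_pos: [0.6493, 0.151, 0.009]
ee_rot: [3.139, -0.0, 1.57]
wrist_force: [-0.4, 0.2, 0.8]
width: 0.0941
```

Request:
{"method": "arm_command", "body": {
  "plan": [0, 0, 0, 0, 0, 0, 0.3, 0, 0, 0, 0, 0, 0, 0.4, 0, 0, 0, 0, 0, 0, 0.5, 0, 0, 0, 0, 0, 0, 0.6, 0, 0, 0, 0, 0, 0, 0.6, 0, 0, 0, 0, 0, 0, 0.6]
}}

```text
time: 28.6
tool_pos: [0.6483, 0.1508, 0.0074]
ee_rot: [3.141, 0.0, 1.57]
wrist_force: [-0.5, -1.0, 0.7]
width: 0.054
```

Request:
{"method": "arm_command", "body": {
  "plan": [0, 0, -0.5, 0, 0, 0, 1, 0, 0, -1.5, 0, 0, 0, 1, 0, 0, -3, 0, 0, 0, 1, 0, 0, -3.5, 0, 0, 0, 1, 0, 0, -3, 0, 0, 0, 1, -1.5, -0.4, -1, 0, 0, 0, 1, -2.6, -0.7, 0, 0, 0, 0, 1, -3, -0.9, 0, 0, 0, 0, 1]
}}

```text
time: 29.6
tool_pos: [0.6272, 0.0784, 0.1318]
ee_rot: [-3.14, 0.001, 1.571]
wrist_force: [0.3, 0.7, -1.6]
width: 0.0544
```

Request:
{"method": "arm_command", "body": {
  "plan": [-3.5, -1, 0, 0, 0, 0, 1, -3.5, -1, 0, 0, 0, 0, 1, -3.5, -1, 0, 0, 0, 0, 1, -3.5, -1, 0, 0, 0, 0, 1, -3, -0.9, 0, 0, 0, 0, 1, -2, -0.6, 0, 0, 0, 0, 1, -1, -0.3, 0, 0, 0, 0, 1, 0, 0, 0, 0, 0, 0, 1]
}}

```text
time: 30.6
tool_pos: [0.5698, -0.1204, 0.1322]
ee_rot: [-3.141, -0.0, 1.57]
wrist_force: [0.6, 0.9, -1.5]
width: 0.0547
```

Request:
{"method": "arm_command", "body": {
  "plan": [0, 0, 0, 0, 0, 0, 1, 0, 0, 0, 0, 0, 0, 1]
}}

```text
time: 30.85
tool_pos: [0.5703, -0.1192, 0.1324]
ee_rot: [3.142, -0.0, 1.572]
wrist_force: [-0.2, -0.5, -2.5]
width: 0.0544
```

Run:
```python
from h import *
st();T=Tw();s=cams.snapshot("wrist");save(s,"w11",k=1.5);print(proj(s,[.57,-.07,.052],T)*1.5)
```

```text
t 30.85 [ 0.5703 -0.1192  0.1324] [180.   -0.   90.1] F [-0.2 -0.5 -2.5] w 0.0544
[379.18164705 222.64447135]
```

View pics/w11.png

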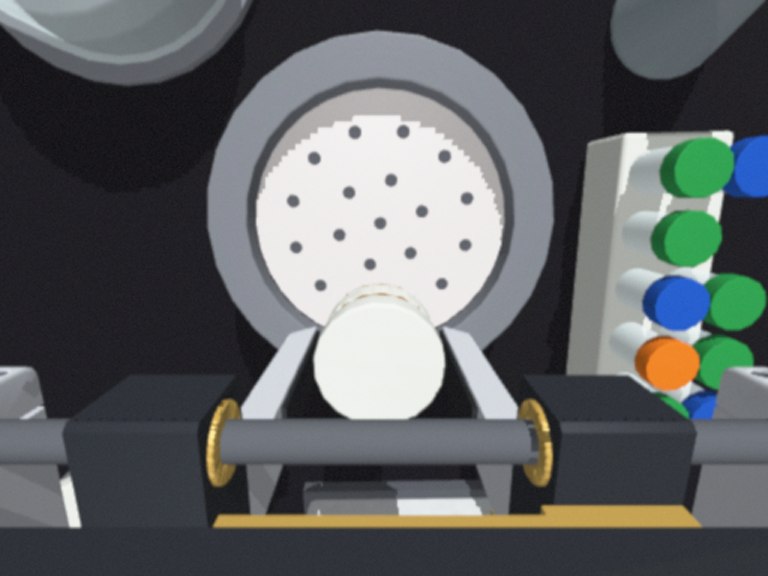

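Request:
{"method": "arm_command", "body": {
  "plan": [0, 0, 1, 0, 0, 0, 1, 0, 0, 1.8, 0, 0, 0, 1, 0, 0, 1.8, 0, 0, 0, 1, 0, 0, 1.2, 0, 0, 0, 1, 0, 0, 0.7, 0, 0, 0, 1, 0, 0, 0.3, 0, 0, 0, 1, 0, 0, 0.2, 0, 0, 0, 1, 0, 0, 0, 0, 0, 0, 1]
}}

```text
time: 31.9
tool_pos: [0.5703, -0.1203, 0.0628]
ee_rot: [3.141, 0.0, 1.57]
wrist_force: [-0.8, -0.4, -1.2]
width: 0.0546
```

Request:
{"method": "arm_command", "body": {
  "plan": [0, 0, 0.15, 0, 0, 0, 1, 0, 0, 0.15, 0, 0, 0, 1, 0, 0, 0, 0, 0, 0, 1]
}}

```text
time: 32.28
tool_pos: [0.57, -0.1202, 0.0594]
ee_rot: [3.142, 0.0, 1.57]
wrist_force: [0.4, -0.9, -0.5]
width: 0.0545
```

Request:
{"method": "arm_command", "body": {
  "plan": [0, 0, 0.05, 0, 0, 0, 1, 0, 0, 0.05, 0, 0, 0, 1, 0, 0, 0, 0, 0, 0, 1]
}}

```text
time: 32.65
tool_pos: [0.5701, -0.1201, 0.0594]
ee_rot: [3.141, 0.0, 1.57]
wrist_force: [-2.5, 1.1, 5.5]
width: 0.054
```

Request:
{"method": "arm_command", "body": {
  "plan": [0, 0, -0.05, 0, 0, 0, 0.35, 0, 0, 0, 0, 0, 0, 0.25, 0, 0, 0, 0, 0, 0, 0.25, 0, 0, -1, 0, 0, 0, 0.25, 0, 0, -2, 0, 0, 0, 0.25, 0, 0, -3, 0, 0, 0, 0.25, 0, 0, -3, 0, 0, 0, 0, 2, 0.3, -2, 0, 0, 0, 0]
}}

```text
time: 33.65
tool_pos: [0.5737, -0.1012, 0.1716]
ee_rot: [3.138, 0.001, 1.568]
wrist_force: [-0.3, -0.3, -0.7]
width: 0.0875
```

Request:
{"method": "arm_command", "body": {
  "plan": [4, 0.5, 0, 0, 0, 0, 0, 5, 0.7, 0, 0, 0, 0, 0, 5, 0.7, 0, 0, 0, 0, 0, 5, 0.7, 0, 0, 0, 0, 0, 5, 0.7, 0, 0, 0, 0, 0, 5, 0.7, 0, 0, 0, 0, 0, 4.5, 0.6, 1, 0, 0, 0, 0, 2.4, 0.3, 1, 0, 0, 0, 0]
}}

```text
time: 34.65
tool_pos: [0.6223, 0.2611, 0.149]
ee_rot: [3.141, -0.0, 1.572]
wrist_force: [-0.2, -0.3, -0.6]
width: 0.094
```

Request:
{"method": "arm_command", "body": {
  "plan": [0, 0, 0, 0, 0, 0, 0, 0, 0, 0, 0, 0, 0, 0]
}}

```text
time: 34.9
tool_pos: [0.6225, 0.2573, 0.1491]
ee_rot: [3.141, 0.001, 1.569]
wrist_force: [0.1, 0.5, 0.2]
width: 0.094
```

```bash
cat >> h.py <<'E'
def lookjar(name):
    st();T=Tw();s=cams.snapshot("wrist");save(s,name,k=1.5)
    for ce,a in white(s,(100,40,420,250)):
        p=unproj(s,*ce,.043,T)
        print(np.round(ce*1.5),a,np.round(p[:2],4),"tool cm",np.round(T[:3,:3].T@(p-T[:3,3])*100,2))
    s=cams.snapshot("top")
    print("top",[tuple(np.round(unproj(s,*ce,.043)[:2],4).tolist()) for ce,a in white(s,(120,140,235,250)) if a<260])
E
python3 -c "
from h import *
lookjar('w12')
save(cams.snapshot('top'),'tp5',(230,130,340,235),6)"
```

```text
t 34.90 [0.6225 0.2573 0.1491] [1.80e+02 1.00e-01 8.99e+01] F [0.1 0.5 0.2] w 0.0940
[293. 107.] 2456 [0.5643 0.3812] tool cm [12.4  -5.84 10.6 ]
[379. 282.] 1913 [0.6218 0.2611] tool cm [ 0.39 -0.07 10.61]
[207. 352.] 964 [0.489  0.2059] tool cm [ -5.15 -13.34  10.62]
[519. 353.] 538 [0.7308 0.2047] tool cm [-5.23 10.84 10.62]
top [(0.6266, 0.2424), (0.6288, 0.3511), (0.5681, 0.368), (0.4184, 0.382)]
```

View pics/w12.png

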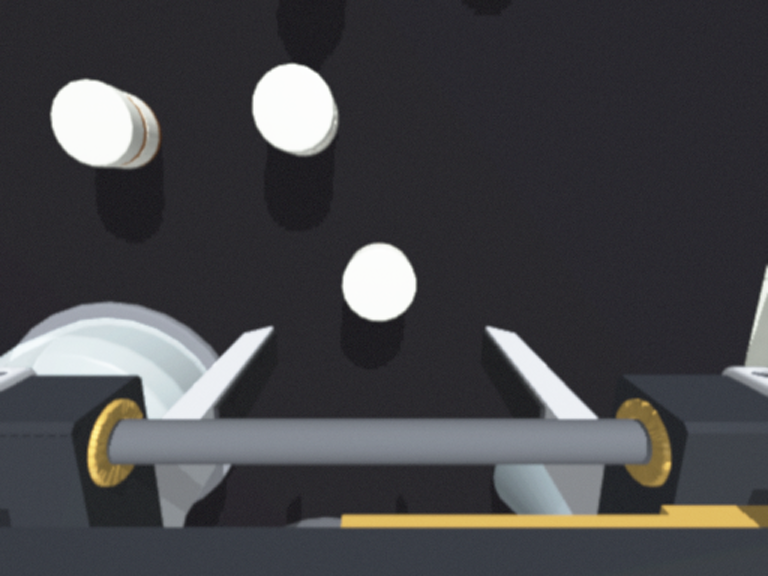

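View pics/tp5.png

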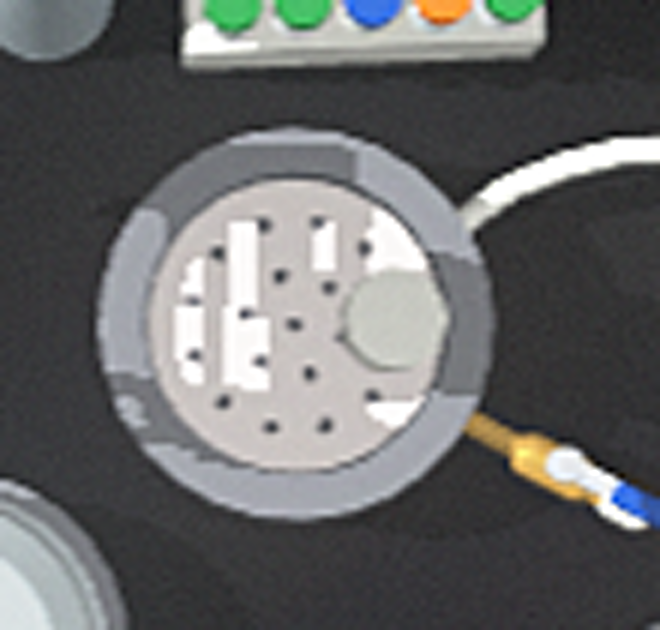

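Request:
{"method": "arm_command", "body": {
  "plan": [0.25, -0.05, 1.5, 0, 0, 0, 0, 0, 0, 3, 0, 0, 0, 0, 0, 0, 3.5, 0, 0, 0, 0, 0, 0, 3, 0, 0, 0, 0, 0, 0, 2.1, 0, 0, 0, 0, 0, 0, 1, 0, 0, 0, 0, 0, 0, 0, 0, 0, 0, 0, 0, 0, 0, 0, 0, 0, 0]
}}

```text
time: 36.05
tool_pos: [0.6226, 0.2615, 0.0091]
ee_rot: [3.139, -0.001, 1.57]
wrist_force: [-0.4, 1.1, 1.0]
width: 0.0942
```

Request:
{"method": "arm_command", "body": {
  "plan": [0, 0, 0, 0, 0, 0, 0.3, 0, 0, 0, 0, 0, 0, 0.4, 0, 0, 0, 0, 0, 0, 0.5, 0, 0, 0, 0, 0, 0, 0.6, 0, 0, 0, 0, 0, 0, 0.8, 0, 0, 0, 0, 0, 0, 1]
}}

```text
time: 36.8
tool_pos: [0.6218, 0.2613, 0.0079]
ee_rot: [3.141, 0.0, 1.57]
wrist_force: [-0.8, 0.5, 0.3]
width: 0.0542
```

Request:
{"method": "arm_command", "body": {
  "plan": [0, 0, -0.5, 0, 0, 0, 1, 0, 0, -1.5, 0, 0, 0, 1, 0, 0, -3, 0, 0, 0, 1, 0, 0, -3.5, 0, 0, 0, 1, 0, 0, -3, 0, 0, 0, 1, -1.5, 0, -1, 0, 0, 0, 1, -2.6, 0, 0, 0, 0, 0, 1, -3.5, 0, 0, 0, 0, 0, 1]
}}

```text
time: 37.8
tool_pos: [0.6211, 0.184, 0.1322]
ee_rot: [-3.14, 0.001, 1.571]
wrist_force: [0.1, 0.1, -0.9]
width: 0.0542
```

Request:
{"method": "arm_command", "body": {
  "plan": [-4, 0, 0, 0, 0, 0, 1, -4, 0, 0, 0, 0, 0, 1, -4, 0, 0, 0, 0, 0, 1, -4, 0, 0, 0, 0, 0, 1, -4, 0, 0, 0, 0, 0, 1, -3, 0, 0, 0, 0, 0, 1, -1.7, 0, 0, 0, 0, 0, 1, -0.8, 0, 0, 0, 0, 0, 1]
}}

```text
time: 38.8
tool_pos: [0.621, -0.0706, 0.1324]
ee_rot: [-3.141, -0.0, 1.569]
wrist_force: [-0.1, 0.6, -1.1]
width: 0.0541
```

Request:
{"method": "arm_command", "body": {
  "plan": [0, 0, 0, 0, 0, 0, 1, 0, 0, 0, 0, 0, 0, 1]
}}

```text
time: 39.05
tool_pos: [0.6216, -0.0686, 0.1329]
ee_rot: [-3.142, -0.0, 1.572]
wrist_force: [0.8, 0.1, -0.6]
width: 0.0542
```

Request:
{"method": "arm_command", "body": {
  "plan": [0, -0.2, 1, 0, 0, 0, 1, 0, 0, 1.8, 0, 0, 0, 1, 0, 0, 1.8, 0, 0, 0, 1, 0, 0, 1.2, 0, 0, 0, 1, 0, 0, 0.7, 0, 0, 0, 1, 0, 0, 0.3, 0, 0, 0, 1, 0, 0, 0.2, 0, 0, 0, 1, 0, 0, 0, 0, 0, 0, 1]
}}

```text
time: 40.05
tool_pos: [0.6198, -0.0697, 0.0633]
ee_rot: [3.141, 0.0, 1.57]
wrist_force: [-0.0, 0.5, -2.1]
width: 0.0543
```

Request:
{"method": "arm_command", "body": {
  "plan": [0, 0, 0.15, 0, 0, 0, 1, 0, 0, 0.15, 0, 0, 0, 1, 0, 0, 0, 0, 0, 0, 1]
}}

```text
time: 40.42
tool_pos: [0.6196, -0.0697, 0.0599]
ee_rot: [3.141, 0.0, 1.57]
wrist_force: [0.3, 0.4, -0.6]
width: 0.0545
```

Request:
{"method": "arm_command", "body": {
  "plan": [0, 0, 0.05, 0, 0, 0, 1, 0, 0, 0, 0, 0, 0, 0.35, 0, 0, 0, 0, 0, 0, 0.25, 0, 0, 0, 0, 0, 0, 0.25, 0, 0, -1, 0, 0, 0, 0.25, 0, 0, -2.5, 0, 0, 0, 0.25, 0, 0, -3.5, 0, 0, 0, 0.25, 0, 0, -3.5, 0, 0, 0, 0]
}}

```text
time: 41.42
tool_pos: [0.6196, -0.0697, 0.1661]
ee_rot: [3.141, 0.0, 1.57]
wrist_force: [0.8, 0.1, 0.4]
width: 0.0769
```

Request:
{"method": "arm_command", "body": {
  "plan": [3, -0.4, 0, 0, 0, 0, 0, 6, -0.7, 0, 0, 0, 0, 0, 6, -0.7, 0, 0, 0, 0, 0, 6, -0.7, 0, 0, 0, 0, 0, 6, -0.7, 0, 0, 0, 0, 0, 6, -0.7, 0, 0, 0, 0, 0, 6, -0.7, 0, 0, 0, 0, 0, 5, -0.7, 1, 0, 0, 0, 0]
}}

```text
time: 42.42
tool_pos: [0.5669, 0.3732, 0.1564]
ee_rot: [3.138, -0.002, 1.571]
wrist_force: [0.4, -0.4, -0.3]
width: 0.0941
```

Request:
{"method": "arm_command", "body": {
  "plan": [1.1, -0.2, 1, 0, 0, 0, 0, 0, 0, 0, 0, 0, 0, 0, 0, 0, 0, 0, 0, 0, 0]
}}

```text
time: 42.8
tool_pos: [0.5655, 0.3798, 0.1449]
ee_rot: [3.141, 0.001, 1.568]
wrist_force: [-0.1, -0.2, 0.4]
width: 0.0942
```

```bash
python3 -c "
from h import *
lookjar('w13')
save(cams.snapshot('top'),'tp6',k=1.5)"
```

```text
t 42.80 [0.5655 0.3798 0.1449] [180.    0.   89.9] F [-0.1 -0.2  0.4] w 0.0942
[377. 284.] 2028 [0.564  0.3832] tool cm [ 0.34 -0.16 10.19]
[197. 294.] 2245 [0.4313 0.3757] tool cm [ -0.44 -13.43  10.18]
[239. 353.] 576 [0.4578 0.3294] tool cm [ -5.06 -10.77  10.19]
[519. 353.] 579 [0.672 0.329] tool cm [-5.05 10.66 10.2 ]
top [(0.5644, 0.38)]
```

View pics/w13.png

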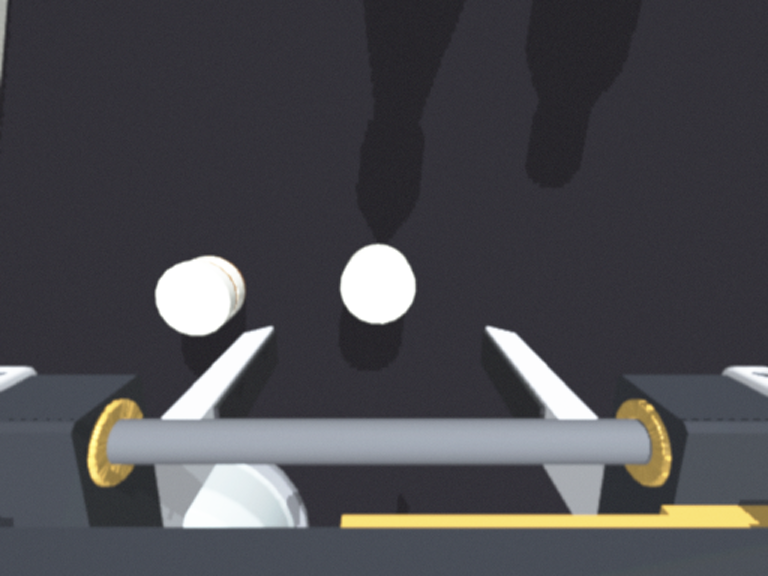

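View pics/tp6.png

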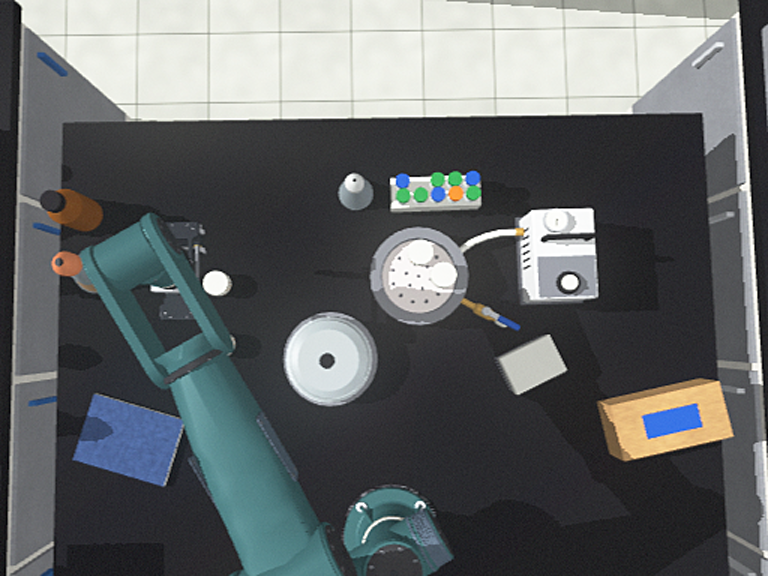

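Request:
{"method": "arm_command", "body": {
  "plan": [0.1, -0.1, 1.5, 0, 0, 0, 0, 0, 0, 3, 0, 0, 0, 0, 0, 0, 3.5, 0, 0, 0, 0, 0, 0, 2.8, 0, 0, 0, 0, 0, 0, 2, 0, 0, 0, 0, 0, 0, 0.9, 0, 0, 0, 0, 0, 0, 0, 0, 0, 0, 0, 0, 0, 0, 0, 0, 0, 0]
}}

```text
time: 43.95
tool_pos: [0.5648, 0.3829, 0.0089]
ee_rot: [3.139, -0.001, 1.57]
wrist_force: [0.3, -0.4, -0.2]
width: 0.0938
```

Request:
{"method": "arm_command", "body": {
  "plan": [0, 0, 0, 0, 0, 0, 0.3, 0, 0, 0, 0, 0, 0, 0.4, 0, 0, 0, 0, 0, 0, 0.5, 0, 0, 0, 0, 0, 0, 0.6, 0, 0, 0, 0, 0, 0, 0.8, 0, 0, 0, 0, 0, 0, 1]
}}

```text
time: 44.7
tool_pos: [0.5639, 0.3824, 0.0074]
ee_rot: [3.141, 0.0, 1.57]
wrist_force: [0.3, -0.1, -0.7]
width: 0.0547
```

Request:
{"method": "arm_command", "body": {
  "plan": [0, 0, -0.5, 0, 0, 0, 1, 0, 0, -1.5, 0, 0, 0, 1, 0, 0, -3, 0, 0, 0, 1, 0, 0, -3.5, 0, 0, 0, 1, 0, 0, -3, 0, 0, 0, 1, -1.5, -0.1, -1, 0, 0, 0, 1, -3, -0.3, 0, 0, 0, 0, 1, -4, -0.4, 0, 0, 0, 0, 1]
}}

```text
time: 45.7
tool_pos: [0.555, 0.2959, 0.1316]
ee_rot: [-3.14, 0.001, 1.571]
wrist_force: [0.9, -0.2, -1.6]
width: 0.0543
```

Request:
{"method": "arm_command", "body": {
  "plan": [-5, -0.5, 0, 0, 0, 0, 1, -5, -0.5, 0, 0, 0, 0, 1, -5, -0.5, 0, 0, 0, 0, 1, -5, -0.5, 0, 0, 0, 0, 1, -5, -0.5, 0, 0, 0, 0, 1, -5, -0.5, 0, 0, 0, 0, 1, -3.5, -0.3, 0, 0, 0, 0, 1, -2.2, -0.2, 0, 0, 0, 0, 1]
}}

```text
time: 46.7
tool_pos: [0.5189, -0.062, 0.1316]
ee_rot: [-3.14, 0.0, 1.568]
wrist_force: [0.3, 0.6, -1.2]
width: 0.0544
```

Request:
{"method": "arm_command", "body": {
  "plan": [-1, 0, 0, 0, 0, 0, 1, 0, 0, 0, 0, 0, 0, 1, 0, 0, 0, 0, 0, 0, 1]
}}

```text
time: 47.08
tool_pos: [0.5204, -0.0688, 0.1322]
ee_rot: [-3.141, -0.0, 1.571]
wrist_force: [-0.5, 0.2, -1.4]
width: 0.0548
```

Request:
{"method": "arm_command", "body": {
  "plan": [-0.1, 0, 1, 0, 0, 0, 1, 0, 0, 1.8, 0, 0, 0, 1, 0, 0, 1.8, 0, 0, 0, 1, 0, 0, 1.2, 0, 0, 0, 1, 0, 0, 0.7, 0, 0, 0, 1, 0, 0, 0.3, 0, 0, 0, 1, 0, 0, 0.2, 0, 0, 0, 1, 0, 0, 0, 0, 0, 0, 1]
}}

```text
time: 48.08
tool_pos: [0.5209, -0.0708, 0.0628]
ee_rot: [3.141, 0.0, 1.57]
wrist_force: [0.3, 0.9, -1.6]
width: 0.0545
```

Request:
{"method": "arm_command", "body": {
  "plan": [0, 0, 0.15, 0, 0, 0, 1, 0, 0, 0.1, 0, 0, 0, 1, 0, 0, 0, 0, 0, 0, 1]
}}

```text
time: 48.45
tool_pos: [0.5205, -0.0706, 0.0598]
ee_rot: [-3.142, 0.0, 1.57]
wrist_force: [-0.8, 0.1, -0.9]
width: 0.0546
```

Request:
{"method": "arm_command", "body": {
  "plan": [0, 0, 0.05, 0, 0, 0, 1, 0, 0, 0, 0, 0, 0, 0.35, 0, 0, 0, 0, 0, 0, 0.25, 0, 0, 0, 0, 0, 0, 0.25, 0, 0, -1, 0, 0, 0, 0.25, 0, 0, -2.5, 0, 0, 0, 0.25, 0, 0, -3.5, 0, 0, 0, 0.25, 0, 0, -3.5, 0, 0, 0, 0]
}}

```text
time: 49.45
tool_pos: [0.5206, -0.0706, 0.1662]
ee_rot: [3.141, 0.0, 1.57]
wrist_force: [1.1, -0.3, -0.1]
width: 0.0777
```

Request:
{"method": "arm_command", "body": {
  "plan": [3, -0.6, 0, 0, 0, 0, 0, 5.9, -1.2, 0, 0, 0, 0, 0, 5.9, -1.2, 0, 0, 0, 0, 0, 5.9, -1.2, 0, 0, 0, 0, 0, 5.9, -1.2, 0, 0, 0, 0, 0, 5.9, -1.2, 0, 0, 0, 0, 0, 5.9, -1.2, 0, 0, 0, 0, 0, 4.5, -1, 1, 0, 0, 0, 0]
}}

```text
time: 50.45
tool_pos: [0.4326, 0.3613, 0.1562]
ee_rot: [3.139, -0.002, 1.572]
wrist_force: [1.1, 0.4, -0.5]
width: 0.094
```

Request:
{"method": "arm_command", "body": {
  "plan": [1.3, -0.3, 1, 0, 0, 0, 0, 0, 0, 0, 0, 0, 0, 0, 0, 0, 0, 0, 0, 0, 0]
}}

```text
time: 50.82
tool_pos: [0.4305, 0.3701, 0.1448]
ee_rot: [3.141, 0.001, 1.569]
wrist_force: [-0.6, 1.1, 0.4]
width: 0.0938
```

```bash
python3 -c "
from h import *
lookjar('w14')
save(cams.snapshot('top'),'tp7',(230,130,340,235),6)"
```

```text
t 50.83 [0.4305 0.3701 0.1448] [180.    0.   89.9] F [-0.6  1.1  0.4] w 0.0938
[375. 283.] 2021 [0.4273 0.374 ] tool cm [ 0.39 -0.33 10.18]
[238. 353.] 570 [0.3227 0.3197] tool cm [ -5.06 -10.77  10.17]
[519. 353.] 568 [0.537  0.3193] tool cm [-5.05 10.65 10.19]
top [(0.428, 0.3709)]
```

View pics/w14.png

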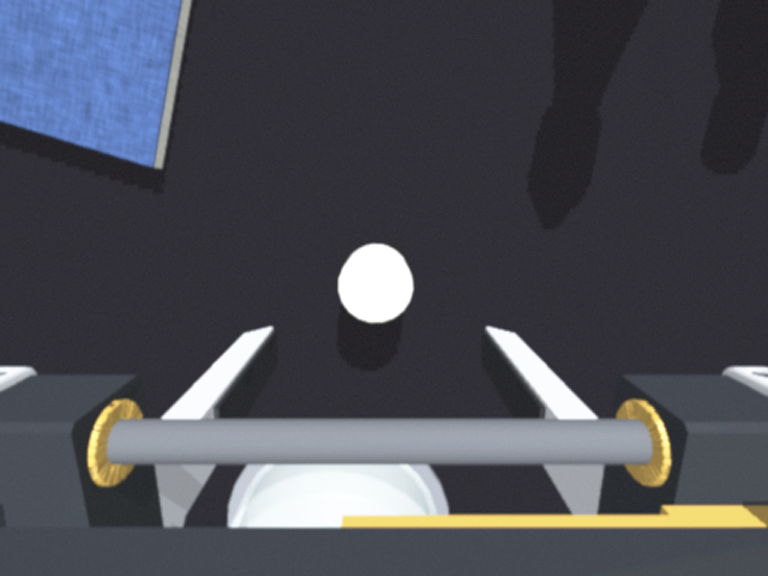

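View pics/tp7.png

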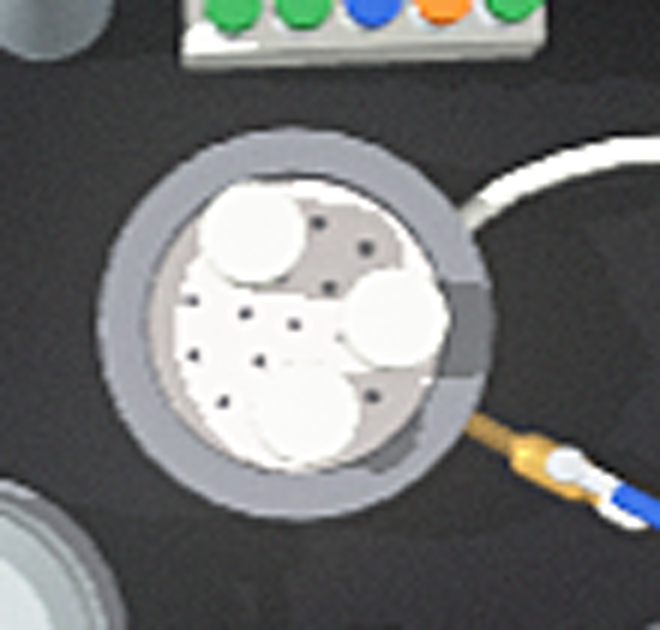

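Run:
```python
from h import *
s=cams.snapshot("top");c=cams.snapshot("scene")
save(c,"sc5",(180,170,300,290),6)
for n,u,v in(("A",253,232),("D",393.5,318),("B",307,413)): print(n,unproj(s,u/6+230,v/6+130,.095)-[.57,-.07,0])
```

```text
A [0.04618672 0.02289154 0.095     ]
D [-0.00129082 -0.05120119  0.095     ]
B [-0.05131773 -0.00384831  0.095     ]
```

View pics/sc5.png

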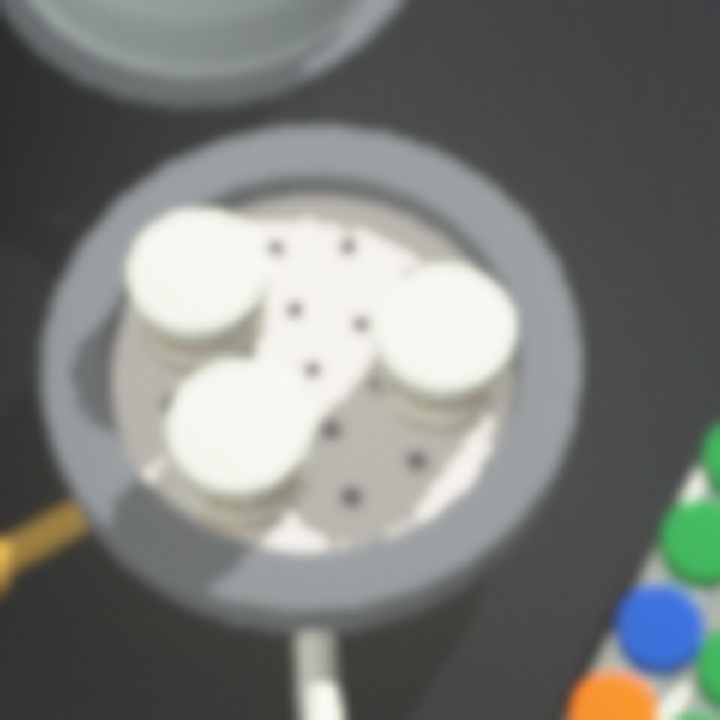

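Request:
{"method": "arm_command", "body": {
  "plan": [0.2, -0.25, 1.5, 0, 0, 0, 0, 0, 0, 3, 0, 0, 0, 0, 0, 0, 3.5, 0, 0, 0, 0, 0, 0, 2.8, 0, 0, 0, 0, 0, 0, 2, 0, 0, 0, 0, 0, 0, 0.9, 0, 0, 0, 0, 0, 0, 0, 0, 0, 0, 0, 0, 0, 0, 0, 0, 0, 0]
}}

```text
time: 52.08
tool_pos: [0.4279, 0.3739, 0.0083]
ee_rot: [3.14, -0.001, 1.57]
wrist_force: [0.8, 0.3, -0.5]
width: 0.094
```

Request:
{"method": "arm_command", "body": {
  "plan": [0, 0, 0, 0, 0, 0, 0.3, 0, 0, 0, 0, 0, 0, 0.4, 0, 0, 0, 0, 0, 0, 0.5, 0, 0, 0, 0, 0, 0, 0.6, 0, 0, 0, 0, 0, 0, 0.8, 0, 0, 0, 0, 0, 0, 1]
}}

```text
time: 52.82
tool_pos: [0.4274, 0.3734, 0.0074]
ee_rot: [3.141, 0.0, 1.57]
wrist_force: [0.5, -0.7, 0.2]
width: 0.0542
```

Request:
{"method": "arm_command", "body": {
  "plan": [0, 0, -0.5, 0, 0, 0, 1, 0, 0, -2, 0, 0, 0, 1, 0, 0, -4, 0, 0, 0, 1, 0, 0, -5, 0, 0, 0, 1, 0, 0, -4, 0, 0, 0, 1, 0, 0, -3, 0, 0, 0, 1, 0, 0, -1, 0, 0, 0, 1, 0, 0, 0, 0, 0, 0, 1]
}}

```text
time: 53.82
tool_pos: [0.4272, 0.3734, 0.2021]
ee_rot: [-3.142, 0.0, 1.57]
wrist_force: [-0.4, 0.4, -3.1]
width: 0.0547
```

Request:
{"method": "arm_command", "body": {
  "plan": [0, 0, 0, 0, 0, 6, 1, 0, 0, 0, 0, 0, 10, 1, 0, 0, 0, 0, 0, 10, 1, 0, 0, 0, 0, 0, 10.5, 1, 0, 0, 0, 0, 0, 10.5, 1, 0, 0, 0, 0, 0, 10.5, 1, 0, 0, 0, 0, 0, 10.5, 1, 0, 0, 0, 0, 0, 8, 1]
}}

```text
time: 54.82
tool_pos: [0.4263, 0.3727, 0.1994]
ee_rot: [3.14, 0.005, 0.239]
wrist_force: [0.2, -0.6, -2.3]
width: 0.0544
```

Request:
{"method": "arm_command", "body": {
  "plan": [0.1, 1.5, 0, 0, 0, 0, 1, 0.3, 3.5, 0, 0, 0, 0, 1, 0.4, 5, 0, 0, 0, 0, 1, 0.4, 5, 0, 0, 0, 0, 1, 0.4, 5, 0, 0, 0, 0, 1, 0.4, 5, 0, 0, 0, 0, 1, 0.4, 5, 0, 0, 0, 0, 1, 0.3, 4.5, 0, 0, 0, 0, 1]
}}

```text
time: 55.82
tool_pos: [0.5363, 0.0424, 0.201]
ee_rot: [-3.142, 0.002, 0.245]
wrist_force: [0.4, 1.3, -1.4]
width: 0.0543
```

Request:
{"method": "arm_command", "body": {
  "plan": [0.2, 3.5, 0, 0, 0, 0, 1, 0.2, 2, 1, 0, 0, 0, 1, 0, 1.4, 2, 0, 0, 0, 1, 0, 0, 2.5, 0, 0, 0, 1, 0, 0, 1.5, 0, 0, 0, 1, 0, 0, 0, 0, 0, 0, 1, 0, 0, 0, 0, 0, 0, 1]
}}

```text
time: 56.7
tool_pos: [0.5578, -0.0206, 0.1332]
ee_rot: [3.141, -0.001, 0.245]
wrist_force: [0.2, 0.2, -1.8]
width: 0.0545
```

Run:
```python
from h import *
st();T=Tw();s=cams.snapshot("wrist");save(s,"w15",k=1.5)
print("tool cm",np.round(T[:3,:3].T@(np.array([.558,-.0215,0])-T[:3,3])*100,2))
```

```text
t 56.70 [ 0.5578 -0.0206  0.1332] [ 1.8e+02 -1.0e-01  1.4e+01] F [ 0.2  0.2 -1.8] w 0.0545
tool cm [-0.02  0.09 13.32]
```

View pics/w15.png

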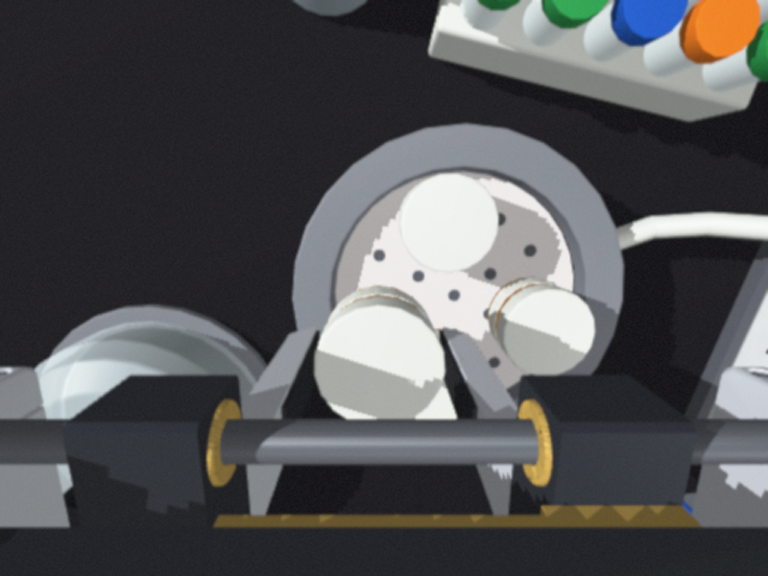

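Request:
{"method": "arm_command", "body": {
  "plan": [0, 0.05, 1, 0, 0, 0, 1, 0, 0, 1.8, 0, 0, 0, 1, 0, 0, 1.8, 0, 0, 0, 1, 0, 0, 1.2, 0, 0, 0, 1, 0, 0, 0.7, 0, 0, 0, 1, 0, 0, 0.3, 0, 0, 0, 1, 0, 0, 0.2, 0, 0, 0, 1, 0, 0, 0, 0, 0, 0, 1]
}}

```text
time: 57.75
tool_pos: [0.5577, -0.0214, 0.0628]
ee_rot: [3.141, -0.001, 0.244]
wrist_force: [0.2, -0.6, -1.5]
width: 0.0545
```

Request:
{"method": "arm_command", "body": {
  "plan": [0, 0, 0.2, 0, 0, 0, 1, 0, 0, 0.2, 0, 0, 0, 1, 0, 0, 0, 0, 0, 0, 1]
}}

```text
time: 58.12
tool_pos: [0.5578, -0.0214, 0.0594]
ee_rot: [3.141, -0.001, 0.244]
wrist_force: [-1.2, 0.5, 3.3]
width: 0.0541
```

Request:
{"method": "arm_command", "body": {
  "plan": [0, 0, 0, 0, 0, 0, 0.35, 0, 0, 0, 0, 0, 0, 0.3, 0, 0, 0, 0, 0, 0, 0.3, 0, 0, -1, 0, 0, 0, 0.3, 0, 0, -2.5, 0, 0, 0, 0.3, 0, 0, -4, 0, 0, 0, 0.3, 0, 0, -5, 0, 0, 0, 0.3, 0, 0, -4, 0, 0, 0, 0.3]
}}

```text
time: 59.12
tool_pos: [0.5578, -0.0214, 0.2265]
ee_rot: [3.14, -0.003, 0.244]
wrist_force: [0.9, -0.4, 0.3]
width: 0.066
```

Request:
{"method": "arm_command", "body": {
  "plan": [0, -1.5, -2, 0, 0, -10, 0.3, -0.5, -2, 0, 0, 0, -10, 0.3, -1, -2, 0, 0, 0, -10, 0.3, -1, -1.5, 0, 0, 0, -10, 0.3, 0, -1, 0, 0, 0, -10, 0.3, 0, 0, 0, 0, 0, -10, 0.3, 0, 0, 0, 0, 0, -10, 0.3, 0, 0, 0, 0, 0, -6, 0.3]
}}

```text
time: 60.12
tool_pos: [0.496, 0.0303, 0.2443]
ee_rot: [3.14, 0.0, 1.574]
wrist_force: [-0.2, -0.3, -0.0]
width: 0.0661
```

Run:
```python
from h import *
st();T=Tw()
print("tool cm",np.round(T[:3,:3].T@(np.array([.3912,.1305,.25])-T[:3,3])*100,2))
s=cams.snapshot("top");save(s,"tp8",(230,130,340,235),6);save(cams.snapshot("scene"),"sc6",(160,100,300,290),4)
```

```text
t 60.12 [0.496  0.0303 0.2443] [179.9   0.   90.2] F [-0.2 -0.3 -0. ] w 0.0661
tool cm [ 10.06 -10.44  -0.59]
```

View pics/tp8.png

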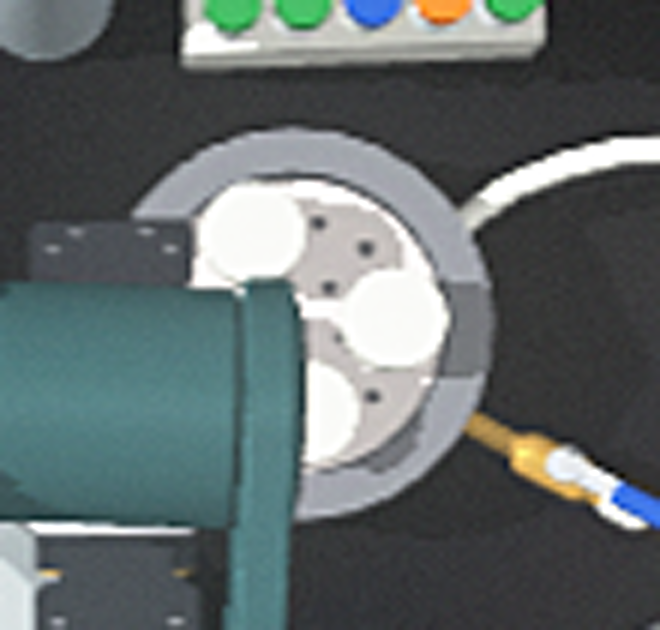

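View pics/sc6.png

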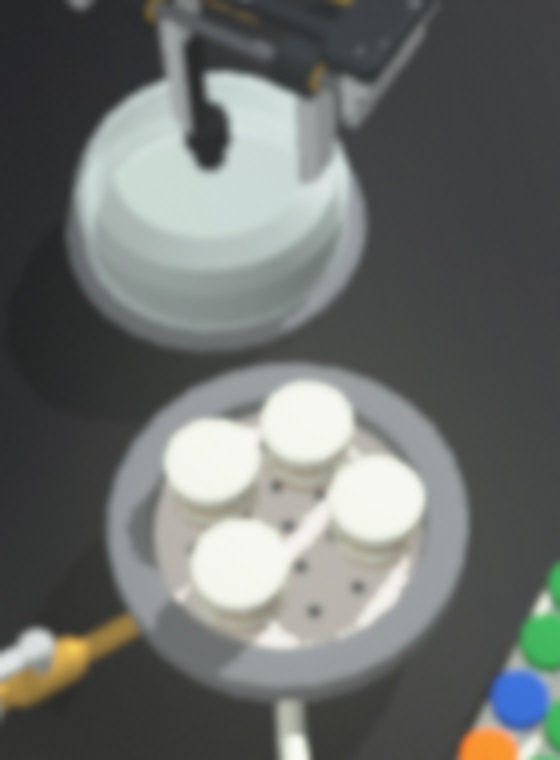

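Request:
{"method": "arm_command", "body": {
  "plan": [1.5, -1.5, 0, 0, 0, 0, 0.3, 2.5, -2.6, 0, 0, 0, 0, 0.3, 3, -3.1, 0, 0, 0, 0, 0.3, 2, -2.1, 1, 0, 0, 0, 0.3, 1.1, -1.2, 2, 0, 0, 0, 0.3, 0, 0, 3, 0, 0, 0, 0.3, 0, 0, 1, 0, 0, 0, 0.3, 0, 0, 0, 0, 0, 0, 0.3]
}}

```text
time: 61.22
tool_pos: [0.3903, 0.1315, 0.1732]
ee_rot: [-3.141, 0.0, 1.57]
wrist_force: [0.4, -0.8, 0.7]
width: 0.0659
```

Request:
{"method": "arm_command", "body": {
  "plan": [0, 0, 0, 0, 0, 0, 0.3, 0, 0, 0, 0, 0, 0, 0.3]
}}

```text
time: 61.48
tool_pos: [0.3917, 0.1313, 0.1745]
ee_rot: [3.14, -0.0, 1.57]
wrist_force: [-0.2, -0.0, 0.4]
width: 0.0656
```

Run:
```python
from h import *
st();T=Tw()
print("tool cm",np.round(T[:3,:3].T@(np.array([.3912,.1305,.0772])-T[:3,3])*100,2))
s=cams.snapshot("wrist");save(s,"w16",k=1.5);print(proj(s,[.391,.131,.121],T)*1.5)
```

```text
t 61.48 [0.3917 0.1313 0.1745] [179.9  -0.   89.9] F [-0.2 -0.   0.4] w 0.0656
tool cm [-0.08 -0.07  9.73]
[378.1957524  306.52280082]
```

View pics/w16.png

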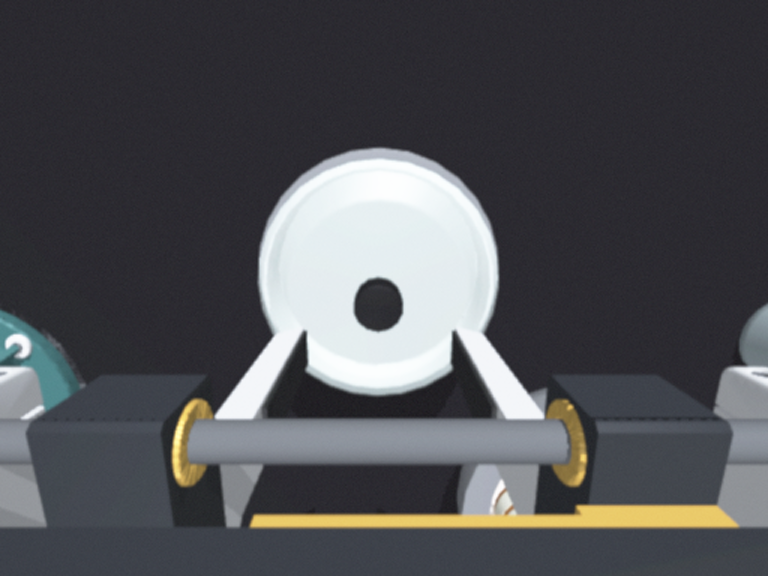

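Request:
{"method": "arm_command", "body": {
  "plan": [-0.1, -0.05, 1.5, 0, 0, 0, 0.3, 0, 0, 2.5, 0, 0, 0, 0.3, 0, 0, 2.5, 0, 0, 0, 0.3, 0, 0, 2, 0, 0, 0, 0.3, 0, 0, 1.2, 0, 0, 0, 0.3, 0, 0, 0, 0, 0, 0, 0.3, 0, 0, 0, 0, 0, 0, 0.3]
}}

```text
time: 62.4
tool_pos: [0.3911, 0.1304, 0.0771]
ee_rot: [3.14, -0.0, 1.57]
wrist_force: [0.5, 0.4, -0.1]
width: 0.066
```

Request:
{"method": "arm_command", "body": {
  "plan": [0, 0, 0, 0, 0, 0, 0.6, 0, 0, 0, 0, 0, 0, 0.8, 0, 0, 0, 0, 0, 0, 1, 0, 0, 0, 0, 0, 0, 1, 0, 0, 0, 0, 0, 0, 1]
}}

```text
time: 63.02
tool_pos: [0.3908, 0.1303, 0.0766]
ee_rot: [3.141, 0.0, 1.57]
wrist_force: [0.8, 0.7, 0.3]
width: 0.0311
```

Request:
{"method": "arm_command", "body": {
  "plan": [0, 0, -0.3, 0, 0, 0, 1, 0, 0, -1, 0, 0, 0, 1, 0, 0, -2.5, 0, 0, 0, 1, 0, 0, -4, 0, 0, 0, 1, 0, 0, -4, 0, 0, 0, 1, 0, 0, -3, 0, 0, 0, 1, 0, 0, -1.2, 0, 0, 0, 1, 0, 0, 0, 0, 0, 0, 1]
}}

```text
time: 64.03
tool_pos: [0.3907, 0.1303, 0.2366]
ee_rot: [3.141, -0.0, 1.57]
wrist_force: [0.3, -0.2, -4.0]
width: 0.0312
```

Request:
{"method": "arm_command", "body": {
  "plan": [-0.9, 0.8, 0, 0, 0, 0, 1, -2, 1.8, 0, 0, 0, 0, 1, -3, 2.7, 0, 0, 0, 0, 1, -3.5, 3.2, 0, 0, 0, 0, 1, -3.5, 3.2, 0, 0, 0, 0, 1, -3, 2.7, 0, 0, 0, 0, 1, -2.2, 2, 0, 0, 0, 0, 1, -1.3, 1.2, 0, 0, 0, 0, 1]
}}

```text
time: 65.03
tool_pos: [0.5665, -0.0656, 0.2337]
ee_rot: [-3.137, -0.001, 1.569]
wrist_force: [-0.4, 0.7, -3.7]
width: 0.0313
```

Request:
{"method": "arm_command", "body": {
  "plan": [-0.5, 0.4, 0, 0, 0, 0, 1, 0, 0, 0, 0, 0, 0, 1, 0, 0, 0, 0, 0, 0, 1]
}}

```text
time: 65.4
tool_pos: [0.5699, -0.068, 0.2367]
ee_rot: [3.141, -0.0, 1.571]
wrist_force: [0.1, 0.4, -4.5]
width: 0.0316
```

Run:
```python
from h import *
st();s=cams.snapshot("scene");save(s,"sc7",(140,100,330,300),4)
T=Tw();print("tool cm",np.round(T[:3,:3].T@(np.array([.5709,-.0689,.1427])-T[:3,3])*100,2))
```

```text
t 65.40 [ 0.5699 -0.068   0.2367] [180.  -0.  90.] F [ 0.1  0.4 -4.5] w 0.0316
tool cm [-0.09  0.08  9.41]
```

View pics/sc7.png

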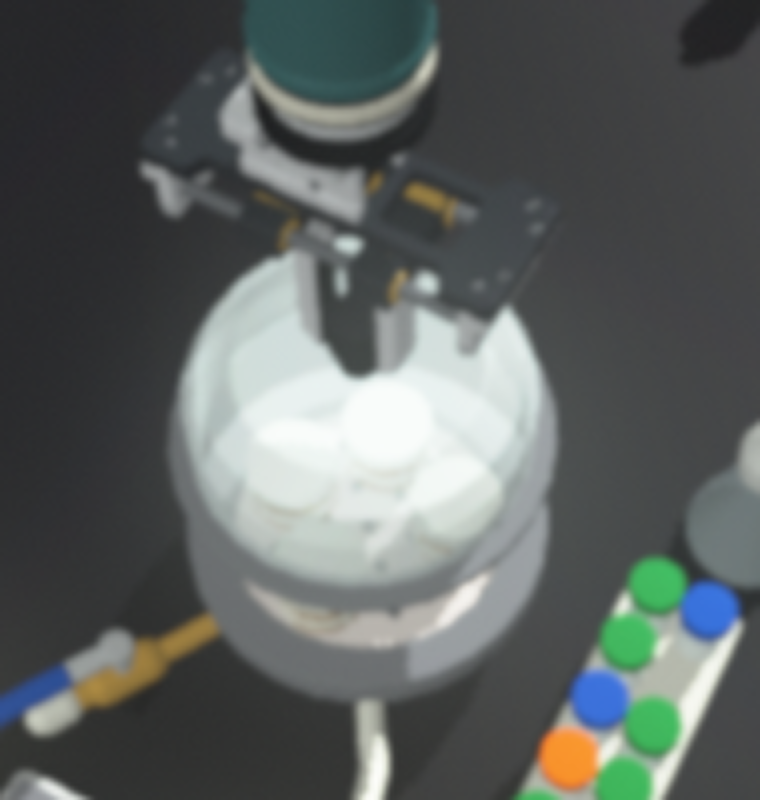

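Request:
{"method": "arm_command", "body": {
  "plan": [-0.05, 0.1, 1, 0, 0, 0, 1, 0, 0, 1.8, 0, 0, 0, 1, 0, 0, 2, 0, 0, 0, 1, 0, 0, 1.6, 0, 0, 0, 1, 0, 0, 1, 0, 0, 0, 1, 0, 0, 0.6, 0, 0, 0, 1, 0, 0, 0.3, 0, 0, 0, 1, 0, 0, 0, 0, 0, 0, 1]
}}

```text
time: 66.45
tool_pos: [0.5716, -0.0694, 0.1537]
ee_rot: [3.141, 0.0, 1.57]
wrist_force: [-1.0, -0.2, -4.8]
width: 0.0316
```

Run:
```python
from h import *
st()
T=Tw();print("tool cm",np.round(T[:3,:3].T@(np.array([.5709,-.0689,.1427])-T[:3,3])*100,2))
save(cams.snapshot("scene"),"sc8",(140,100,330,300),4)
save(cams.snapshot("top"),"tp9",(230,130,340,235),6)
```

```text
t 66.45 [ 0.5716 -0.0694  0.1537] [180.   0.  90.] F [-1.  -0.2 -4.8] w 0.0316
tool cm [ 0.05 -0.07  1.1 ]
```

View pics/sc8.png

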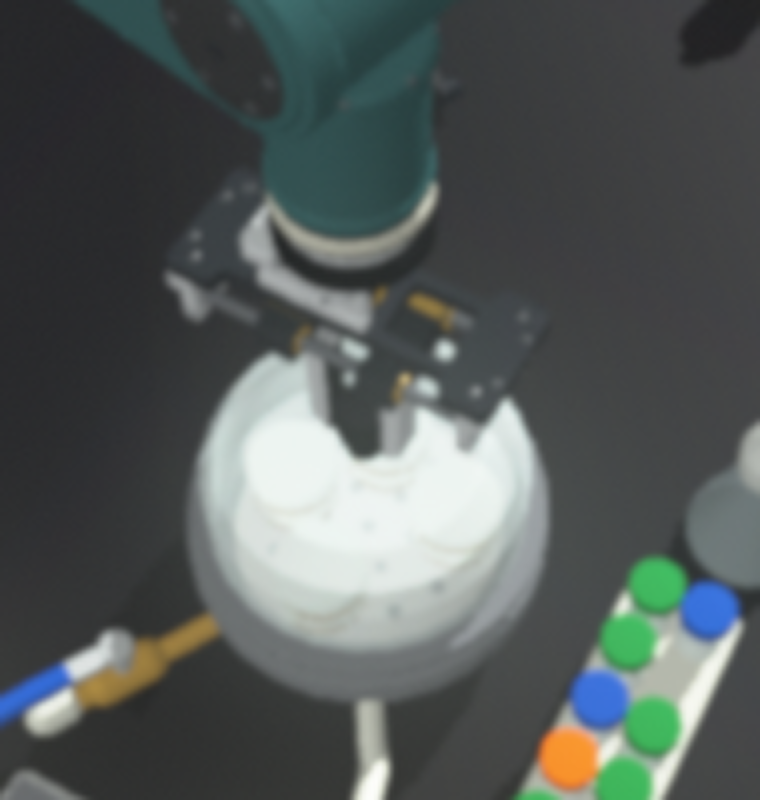

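Lower slowly the last 11 mm.

Request:
{"method": "arm_command", "body": {
  "plan": [0.05, -0.06, 0.2, 0, 0, 0, 1, 0, 0, 0.2, 0, 0, 0, 1, 0, 0, 0.2, 0, 0, 0, 1, 0, 0, 0.1, 0, 0, 0, 1, 0, 0, 0.1, 0, 0, 0, 1, 0, 0, 0.1, 0, 0, 0, 1, 0, 0, 0, 0, 0, 0, 1]
}}

```text
time: 67.42
tool_pos: [0.5707, -0.0688, 0.1443]
ee_rot: [-3.141, 0.0, 1.57]
wrist_force: [0.5, 0.8, -3.5]
width: 0.0318
```

Request:
{"method": "arm_command", "body": {
  "plan": [0, 0, 0.05, 0, 0, 0, 1, 0, 0, 0.05, 0, 0, 0, 1, 0, 0, 0.05, 0, 0, 0, 1, 0, 0, 0, 0, 0, 0, 1]
}}

```text
time: 67.92
tool_pos: [0.5708, -0.0688, 0.1428]
ee_rot: [-3.142, 0.0, 1.57]
wrist_force: [-0.1, 0.1, -3.9]
width: 0.0312
```

Request:
{"method": "arm_command", "body": {
  "plan": [0, 0, 0.05, 0, 0, 0, 1, 0, 0, 0.05, 0, 0, 0, 1, 0, 0, 0, 0, 0, 0, 1]
}}

```text
time: 68.3
tool_pos: [0.5708, -0.0689, 0.1426]
ee_rot: [3.141, 0.0, 1.57]
wrist_force: [-1.6, -0.7, -0.4]
width: 0.0311
```

Request:
{"method": "arm_command", "body": {
  "plan": [0, 0, 0.05, 0, 0, 0, 1, 0, 0, 0, 0, 0, 0, 1]
}}

```text
time: 68.55
tool_pos: [0.5709, -0.0689, 0.1426]
ee_rot: [3.141, 0.0, 1.57]
wrist_force: [-4.0, 0.3, 4.7]
width: 0.0312
```

Request:
{"method": "arm_command", "body": {
  "plan": [0, 0, 0, 0, 0, 0, 0.7, 0, 0, 0, 0, 0, 0, 0.5, 0, 0, 0, 0, 0, 0, 0.5, 0, 0, -1, 0, 0, 0, 0.5, 0, 0, -2.5, 0, 0, 0, 0.5, 0, 0, -4, 0, 0, 0, 0.5, 0, 0, -3, 0, 0, 0, 0.5, 0, 0, -1, 0, 0, 9, 0.5]
}}

```text
time: 69.55
tool_pos: [0.5721, -0.0691, 0.2602]
ee_rot: [3.135, 0.0, 1.409]
wrist_force: [0.0, 0.5, -0.3]
width: 0.0473
```

Request:
{"method": "arm_command", "body": {
  "plan": [-2, 0, 0, 0, 0, 10, 0.6, -4, 0, 0, 0, 0, 10, 0.6, -4, 0, 0, 0, 0, 0, 0.6, -4, 0, 0, 0, 0, 0, 0.6, -3, 0, 0, 0, 0, 0, 0.6, -2, 0, 0, 0, 0, 0, 0.6, 0, 0, 0, 0, 0, 0, 0.6, 0, 0, 0, 0, 0, 0, 0.6]
}}

```text
time: 70.55
tool_pos: [0.492, -0.2394, 0.2565]
ee_rot: [3.141, -0.001, 1.065]
wrist_force: [-0.6, 0.3, 0.6]
width: 0.0377
```

Run:
```python
from h import *
st()
T=Tw();print("tool cm",np.round(T[:3,:3].T@(np.array([.4653,-.2599,.047])-T[:3,3])*100,2))
save(cams.snapshot("scene"),"sc9",(140,150,330,300),4)
s=cams.snapshot("top");save(s,"tp10",(230,130,340,235),6)
save(cams.snapshot("wrist"),"w17",k=1.5)
```

```text
t 70.55 [ 0.492  -0.2394  0.2565] [180.  -0.  61.] F [-0.6  0.3  0.6] w 0.0377
tool cm [-3.1  -1.35 20.95]
```

View pics/sc9.png

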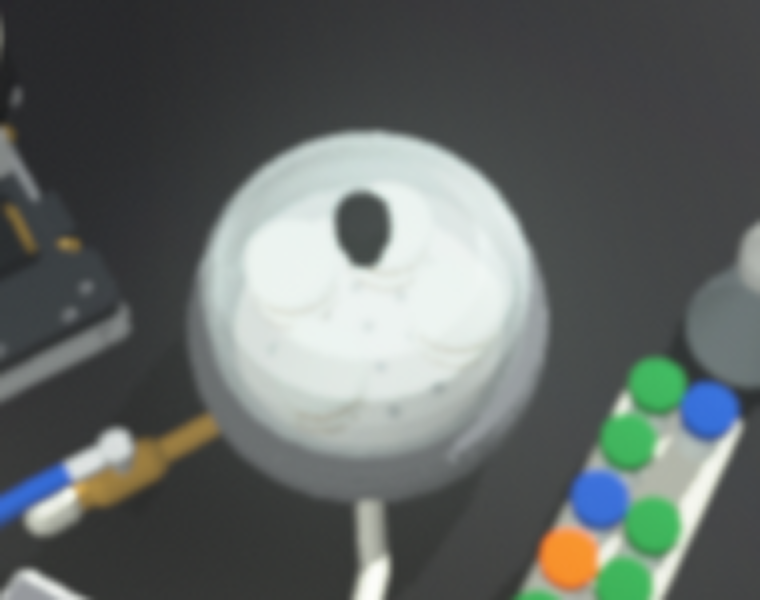

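View pics/tp10.png

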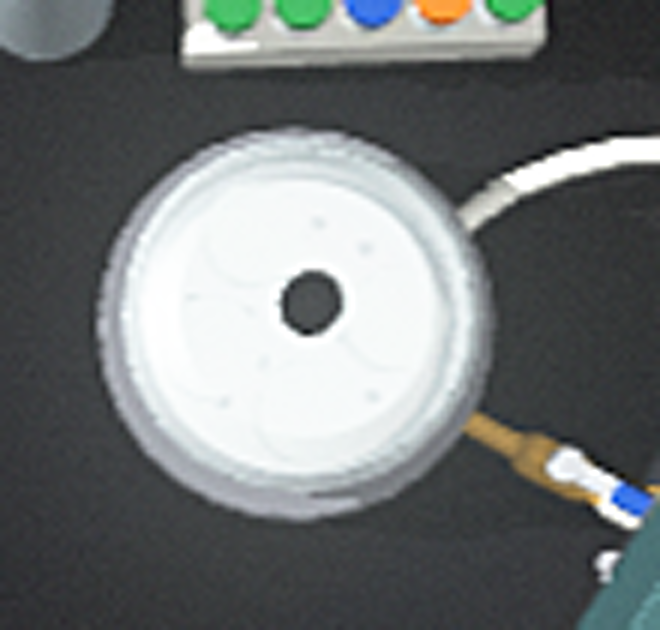

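View pics/w17.png

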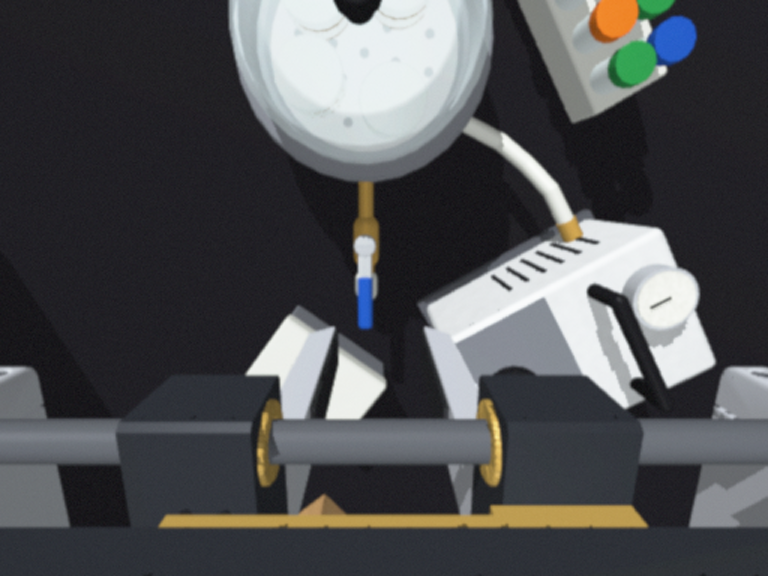

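Request:
{"method": "arm_command", "body": {
  "plan": [-1.5, -0.7, 2, 0, 0, 0, 0.65, -1.6, -0.65, 4, 0, 0, 0, 0.65, 0, 0, 4, 0, 0, 0, 0.65, 0, 0, 3, 0, 0, 0, 0.65, 0, 0, 1, 0, 0, 0, 0.65, 0, 0, 0, 0, 0, 0, 0.65, 0, 0, 0, 0, 0, 0, 0.65]
}}

```text
time: 71.58
tool_pos: [0.4658, -0.2611, 0.1182]
ee_rot: [3.138, 0.0, 1.065]
wrist_force: [0.7, -0.5, -0.8]
width: 0.0329
```

Run:
```python
from h import *
st()
T=Tw();print("tool cm",np.round(T[:3,:3].T@(np.array([.4653,-.2599,.049])-T[:3,3])*100,2))
save(cams.snapshot("wrist"),"w18",k=1.5)
```

```text
t 71.58 [ 0.4658 -0.2611  0.1182] [179.8   0.   61. ] F [ 0.7 -0.5 -0.8] w 0.0329
tool cm [ 0.08 -0.12  6.92]
```

View pics/w18.png

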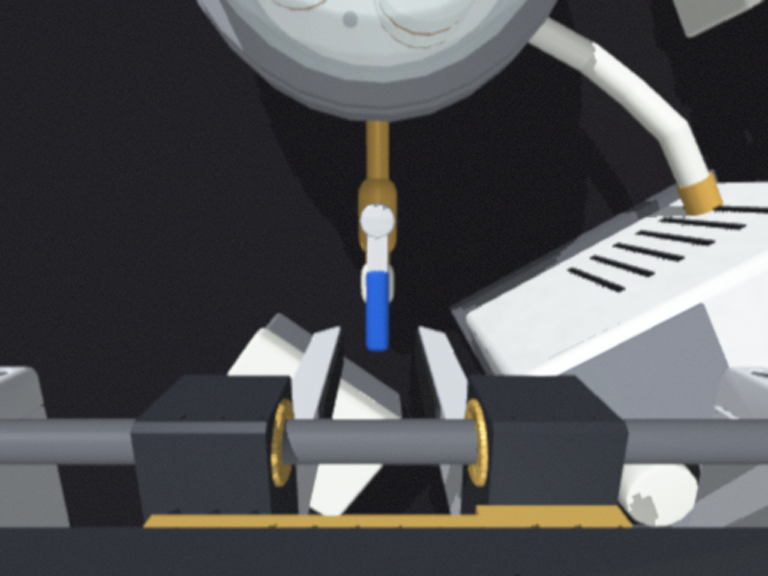

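Request:
{"method": "arm_command", "body": {
  "plan": [0.08, -0.1, 1.5, 0, 0, 0, 0.65, 0, 0, 2, 0, 0, 0, 0.65, 0, 0, 2, 0, 0, 0, 0.65, 0, 0, 1, 0, 0, 0, 0.65, 0, 0, 0.4, 0, 0, 0, 0.65, 0, 0, 0, 0, 0, 0, 0.65, 0, 0, 0, 0, 0, 0, 0.65]
}}

```text
time: 72.5
tool_pos: [0.4647, -0.2598, 0.0483]
ee_rot: [3.14, 0.0, 1.064]
wrist_force: [0.2, 0.3, 0.1]
width: 0.0329
```

Request:
{"method": "arm_command", "body": {
  "plan": [0, 0, 0, 0, 0, 0, 0.8, 0, 0, 0, 0, 0, 0, 0.9, 0, 0, 0, 0, 0, 0, 1, 0, 0, 0, 0, 0, 0, 1, 0, 0, 0, 0, 0, 0, 1]
}}

```text
time: 73.12
tool_pos: [0.4647, -0.2598, 0.0478]
ee_rot: [3.14, 0.0, 1.064]
wrist_force: [1.7, -0.9, 1.1]
width: 0.0138
```

Request:
{"method": "arm_command", "body": {
  "plan": [0.02, -0.36, 0, 0, 0, 4, 1, 0.05, -0.72, 0, 0, 0, 8, 1, 0.05, -0.72, 0, 0, 0, 8, 1, 0.05, -0.72, 0, 0, 0, 8, 1, 0.05, -0.72, 0, 0, 0, 8, 1, 0.05, -0.72, 0, 0, 0, 8, 1, 0.05, -0.72, 0, 0, 0, 8, 1, 0.05, -0.72, 0, 0, 0, 8, 1]
}}

```text
time: 74.12
tool_pos: [0.4382, -0.215, 0.0477]
ee_rot: [3.141, -0.002, 0.013]
wrist_force: [3.4, -0.6, 0.0]
width: 0.0136
```

Run:
```python
from h import *
st();p=robot.get_obs()["tool_pos"][:2]-[.490,-.2145];print(np.linalg.norm(p),np.degrees(np.arctan2(p[1],p[0]))%360)
```

```text
t 74.12 [ 0.4382 -0.215   0.0477] [ 1.8e+02 -1.0e-01  7.0e-01] F [ 3.4 -0.6  0. ] w 0.0136
0.05184863945684924 180.57521155008243
```

Request:
{"method": "arm_command", "body": {
  "plan": [0.05, -0.72, 0, 0, 0, 8, 1, 0.05, -0.72, 0, 0, 0, 8, 1, 0.05, -0.72, 0, 0, 0, 8, 1, 0.02, -0.49, 0, 0, 0, 5.4, 1, 0, 0, 0, 0, 0, 0, 1, 0, 0, 0, 0, 0, 0, 1]
}}

```text
time: 74.88
tool_pos: [0.4445, -0.1891, 0.0477]
ee_rot: [-3.14, -0.001, -0.495]
wrist_force: [3.4, 1.2, 2.4]
width: 0.0139
```

Run:
```python
from h import *
st();p=robot.get_obs()["tool_pos"][:2]-[.490,-.2145];print(np.linalg.norm(p),np.degrees(np.arctan2(p[1],p[0]))%360,robot.get_obs()["wrist_torque"])
s=cams.snapshot("wrist");save(s,"w19",k=1.5)
```

```text
t 74.88 [ 0.4445 -0.1891  0.0477] [-1.799e+02 -1.000e-01 -2.830e+01] F [3.4 1.2 2.4] w 0.0139
0.052138617479038744 150.87816234754587 [ 0.32974929 -0.59314176  0.05673916]
```

View pics/w19.png

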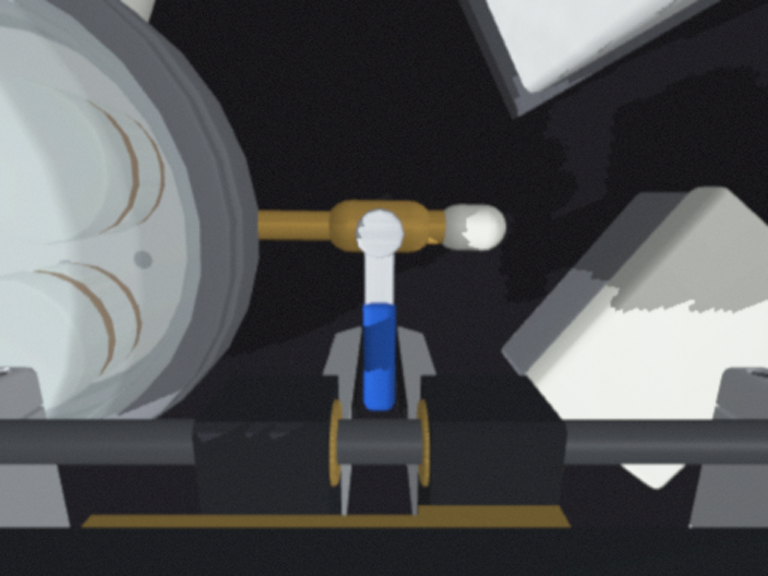

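Request:
{"method": "arm_command", "body": {
  "plan": [0, -0.14, 0, 0, 0, 1.5, 1, 0, 0, 0, 0, 0, 0, 1, 0, 0, 0, 0, 0, 0, 1]
}}

```text
time: 75.3
tool_pos: [0.4448, -0.1886, 0.0477]
ee_rot: [3.141, -0.001, -0.522]
wrist_force: [4.1, -0.1, 3.4]
width: 0.014
```

Run:
```python
from h import *
st();p=robot.get_obs()["tool_pos"][:2]-[.490,-.2145];print(np.linalg.norm(p),np.degrees(np.arctan2(p[1],p[0]))%360,robot.get_obs()["wrist_torque"])
```

```text
t 75.30 [ 0.4448 -0.1886  0.0477] [ 1.80e+02 -1.00e-01 -2.99e+01] F [ 4.1 -0.1  3.4] w 0.0140
0.05211751917699775 150.232772854535 [ 0.03634965 -0.48372868  0.28217099]
```

Request:
{"method": "arm_command", "body": {
  "plan": [0, 0.05, 0, 0, 0, -0.5, 0.7, 0, 0, 0, 0, 0, 0, 0.6, 0, 0, 0, 0, 0, 0, 0.6, 0, 0, -1, 0, 0, 0, 0.6, 0, 0, -3, 0, 0, 0, 0.6, 0, 0, -5, 0, 0, 0, 0.6, 0, 0, -5, 0, 0, 0, 1, 0, 0, -4, 0, 0, 0, 1]
}}

```text
time: 76.3
tool_pos: [0.4445, -0.1888, 0.2306]
ee_rot: [3.141, -0.003, -0.514]
wrist_force: [0.6, -0.6, -0.8]
width: 0.0211
```

Run:
```python
from h import *
st();T=Tw();print("tool cm",np.round(T[:3,:3].T@(np.array([.5438,-.371,.23])-T[:3,3])*100,2))
save(cams.snapshot("wrist"),"w20",k=1.5)
```

```text
t 76.30 [ 0.4445 -0.1888  0.2306] [180.   -0.2 -29.4] F [ 0.6 -0.6 -0.8] w 0.0211
tool cm [17.6  10.98  0.12]
```

View pics/w20.png

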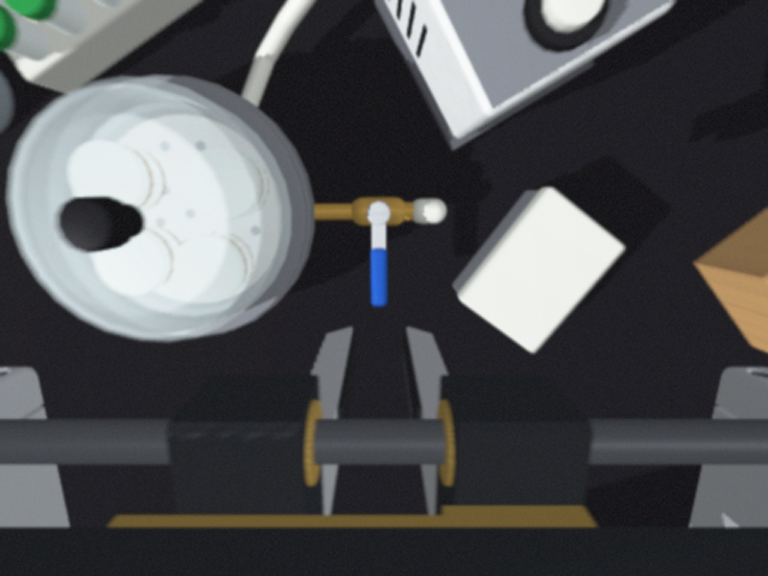

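Request:
{"method": "arm_command", "body": {
  "plan": [1, 0.6, 0, 0, 0, 0, 1, 2.5, 1.6, 0, 0, 0, 0, 1, 3.2, 2, 0, 0, 0, 0, 1, 3.2, 2, 0, 0, 0, 0, 1, 3.2, 2, 0, 0, 0, 0, 1, 2.5, 1.6, 0, 0, 0, 0, 1, 1.5, 0.9, 0, 0, 0, 0, 1, 0.5, 0.3, 0, 0, 0, 0, 1]
}}

```text
time: 77.35
tool_pos: [0.5429, -0.3718, 0.2238]
ee_rot: [-3.141, 0.005, -0.515]
wrist_force: [0.0, -0.6, -0.2]
width: 0.0005
```

Request:
{"method": "arm_command", "body": {
  "plan": [0, 0, 0, 0, 0, 0, 1, 0, 0, 0, 0, 0, 0, 1]
}}

```text
time: 77.6
tool_pos: [0.5432, -0.3703, 0.2272]
ee_rot: [-3.141, 0.001, -0.513]
wrist_force: [0.3, 0.6, -0.5]
width: 0.0005
```

Run:
```python
from h import *
st();T=Tw();s=cams.snapshot("wrist");save(s,"w21",k=1.5);np.save("T21.npy",T)
for z in (.15,.158): print(proj(s,[.5436,-.3704,z],T)*1.5)
```

```text
t 77.60 [ 0.5432 -0.3703  0.2272] [-180.     0.   -29.4] F [ 0.3  0.6 -0.5] w 0.0005
[378.17439291 295.47734778]
[378.17087004 298.45611045]
```

View pics/w21.png

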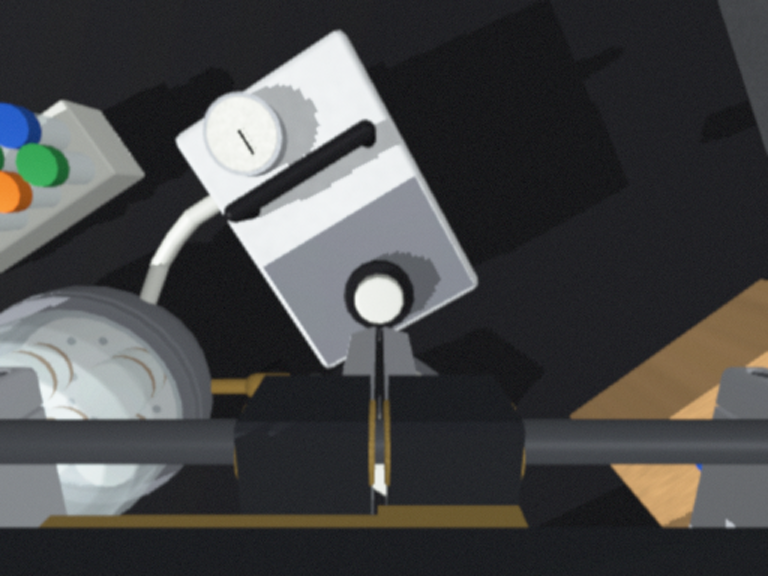

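Request:
{"method": "arm_command", "body": {
  "plan": [0, 0, 1, 0, 0, 0, 1, 0, 0, 2, 0, 0, 0, 1, 0, 0, 2, 0, 0, 0, 1, 0, 0, 1.2, 0, 0, 0, 1, 0, 0, 0.6, 0, 0, 0, 1, 0, 0, 0.2, 0, 0, 0, 1, 0, 0, 0, 0, 0, 0, 1]
}}

```text
time: 78.53
tool_pos: [0.5437, -0.3712, 0.1581]
ee_rot: [3.141, -0.001, -0.514]
wrist_force: [0.2, -0.1, -0.1]
width: 0.0003
```

Request:
{"method": "arm_command", "body": {
  "plan": [0, 0, 0.2, 0, 0, 0, 1, 0, 0, 0.2, 0, 0, 0, 1, 0, 0, 0, 0, 0, 0, 1]
}}

```text
time: 78.9
tool_pos: [0.5434, -0.3709, 0.1532]
ee_rot: [-3.142, 0.0, -0.514]
wrist_force: [0.2, -0.1, -0.5]
width: 0.0005
```

Request:
{"method": "arm_command", "body": {
  "plan": [0, 0, 0.2, 0, 0, 0, 1, 0, 0, 0.2, 0, 0, 0, 1, 0, 0, 0, 0, 0, 0, 1]
}}

```text
time: 79.28
tool_pos: [0.5433, -0.3708, 0.149]
ee_rot: [-3.142, 0.001, -0.514]
wrist_force: [-0.6, 0.0, 0.2]
width: 0.0003
```

Request:
{"method": "arm_command", "body": {
  "plan": [0, 0, 0.2, 0, 0, 0, 1, 0, 0, 0.2, 0, 0, 0, 1, 0, 0, 0, 0, 0, 0, 1]
}}

```text
time: 79.65
tool_pos: [0.5435, -0.371, 0.1458]
ee_rot: [3.141, -0.001, -0.514]
wrist_force: [-1.1, 0.6, 2.0]
width: 0.0002
```

Request:
{"method": "arm_command", "body": {
  "plan": [0, 0, 0.2, 0, 0, 0, 1, 0, 0, 0, 0, 0, 0, 1]
}}

```text
time: 79.9
tool_pos: [0.5436, -0.371, 0.1438]
ee_rot: [3.141, -0.001, -0.514]
wrist_force: [-0.7, 0.0, 3.7]
width: 0.0005
```

Request:
{"method": "arm_command", "body": {
  "plan": [0, 0, 0.2, 0, 0, 0, 1, 0, 0, 0, 0, 0, 0, 1]
}}

```text
time: 80.15
tool_pos: [0.5436, -0.3711, 0.1417]
ee_rot: [3.141, -0.001, -0.514]
wrist_force: [-0.5, 0.9, 4.4]
width: 0.0001
```

Request:
{"method": "arm_command", "body": {
  "plan": [0, 0, 0.1, 0, 0, 0, 1, 0, 0, 0, 0, 0, 0, 1]
}}

```text
time: 80.4
tool_pos: [0.5436, -0.3711, 0.1412]
ee_rot: [3.141, -0.001, -0.514]
wrist_force: [-1.7, 1.2, 5.3]
width: 0.0004
```

Request:
{"method": "arm_command", "body": {
  "plan": [0, 0, 0.1, 0, 0, 0, 1, 0, 0, 0, 0, 0, 0, 1]
}}

```text
time: 80.65
tool_pos: [0.5436, -0.3711, 0.1411]
ee_rot: [3.141, -0.002, -0.514]
wrist_force: [-2.1, 0.3, 7.9]
width: 0.0002
```

Request:
{"method": "arm_command", "body": {
  "plan": [0, 0, 0.1, 0, 0, 0, 1, 0, 0, 0, 0, 0, 0, 1, 0, 0, 0, 0, 0, 0, 1]
}}

```text
time: 81.03
tool_pos: [0.5437, -0.3711, 0.1411]
ee_rot: [3.141, -0.002, -0.514]
wrist_force: [-1.6, 1.0, 11.0]
width: 0.0003
```

Request:
{"method": "arm_command", "body": {
  "plan": [0, 0, -0.5, 0, 0, 0, 1, 0, 0, -1, 0, 0, 0, 1, 0, 0, -2, 0, 0, 0, 1, 0, 0, -4, 0, 0, 0, 1, 0, 0, -4, 0, 0, 0, 1, 0, 0, -2, 0, 0, 0, 1, 0, 0, 0, 0, 0, 0, 1, 0, 0, 0, 0, 0, 0, 1]
}}

```text
time: 82.02
tool_pos: [0.5431, -0.3707, 0.2712]
ee_rot: [-3.141, 0.003, -0.514]
wrist_force: [-0.1, -0.7, -0.4]
width: 0.0003
```

Run:
```python
from h import *
st();save(cams.snapshot("scene"),"sc10",k=1.5);save(cams.snapshot("wrist"),"w22",k=1.5)
```

```text
t 82.03 [ 0.5431 -0.3707  0.2712] [-180.     0.2  -29.4] F [-0.1 -0.7 -0.4] w 0.0003
```

View pics/sc10.png

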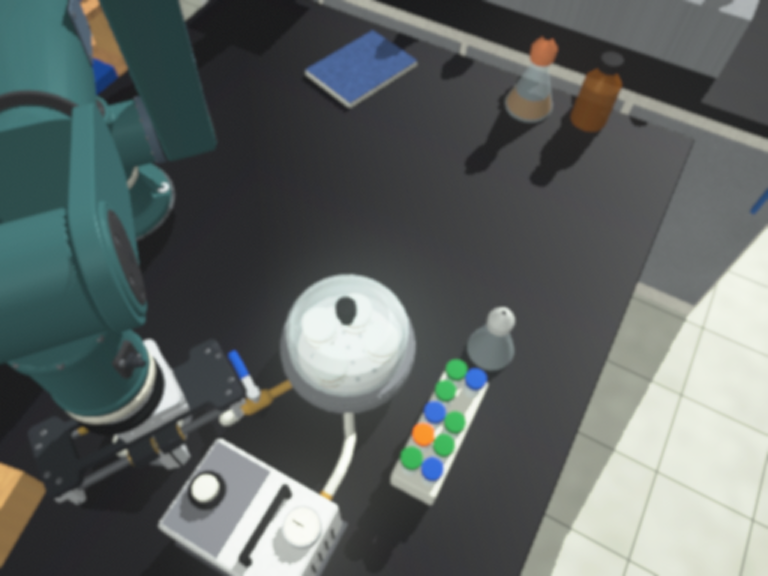

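View pics/w22.png

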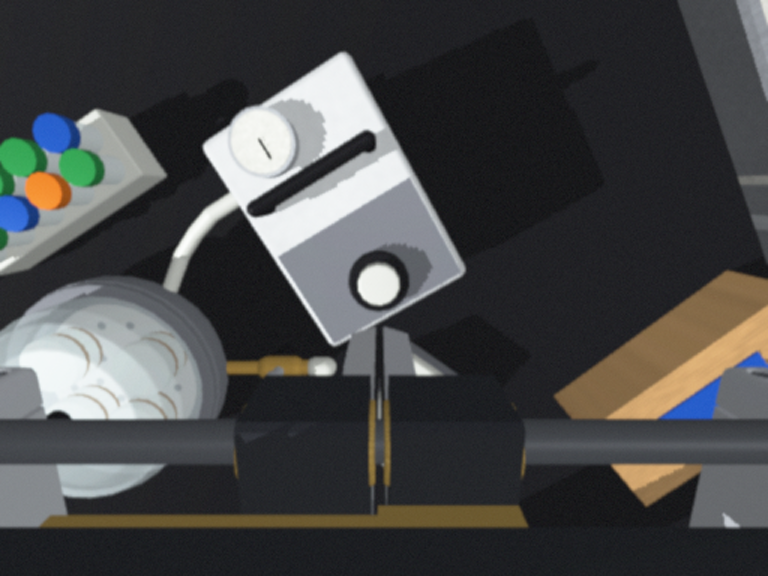

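```bash
python3 -c "
from bench import close_job
print(close_job())"
```

```text
the job is handed in; nothing more can be done
None
```

I carried out the whole job in the order asked and handed it in at about 82 s of the 210 s. I opened the vent, set the cover down on free bench and stood all four jars on the plate. I then lowered the cover slowly back on, shut the vent and pressed the start button.

**Last checks**
- **Cover:** the top camera shows its outline on the flange's, with the knob back within a pixel of where it started. It touched down at the expected height, with only a few newtons.
- **Jars:** all four were seen upright on the plate before the cover went on, and can be seen through it since.
- **Vent:** the lever was turned back against its stop and looks square across the pipe.
- **Start button:** it stopped about 6 mm below first contact, with the force rising to 11 N. It looks up again, and the gripper is clear of everything.
- **Other things on the bench:** none look disturbed.

**What disagreed or went wrong**
- **Fingertips:** they stand about 14 mm behind the reported TCP, not 8 mm ahead of it. My first grip on the valve lever closed on nothing because of this. I then pressed the fingertips on the bench, up to about 35 N at the wrist, to measure the offset and corrected every later grip.
- **Moved jar:** the second jar I placed was found about 2 cm aside on the plate, still upright. I left it there and put the last jar in the wider gap instead of its planned spot, with an estimated 8 mm to its neighbours.

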